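Put the washed stencil kit away

ROBOT

A 7-joint arm with a two-finger parallel gripper is mounted at the origin on the work surface. World frame = base frame: x ahead of the robot, y to its left, z up, the work surface at z = 0. Lengths are in m, angles in rad, forces in N, time in s.
With the tool pointing down it reaches from about 0.35 to 0.9 m from the base axis. Payload 8.1 kg.
Tool frame: the origin (TCP) lies at the centre of the arm's flange, where the gripper is bolted on; the fingertips stand 178 mm ahead of it and the grasp point (between the pads) lies 159 mm ahead of it; x points along the fingers, z is the direction in which the jaws open and shut, and the axes are right-handed (so a half turn about x gives the same grasp; the last joint's range is limited). The gripper opens to 92 mm and grips with 3 to 60 N. Pads are 19 mm wide; open, the fingers measure 130 mm over their backs; the gripper's body (75 mm by 190 mm) begins 47 mm behind the grasp point.
Start: joints at [-1.439, 0.434, 0.025, 1.573, -0.012, 1.134, -0.075], TCP at [0.145, 0.608, 0.405] pointing down, gripper open.
Joint ranges: [-2.62, 2.62], [-0.44, 2.09], [-1.27, 1.32], [0.08, 2.57], [-1.32, 4.46], [0.12, 2], [-2.74, 2.74]. Speed limits (rad/s): [2.22, 2.22, 3.01, 3.01, 3.14, 3.14, 3.14].

INTERFACE

Orientations are given as a rotation vector (axis times angle).
In Python, from cell import arm, get_image, search_frame, pinpoint gives the robot as it stands.
- The arm moves only by the tool arm_command, never from a script. Its argument "motion" is a list of rows, each a list of 7 numbers: the finger opening in mm, from 0 to 91.8, then the shift along the tool's x, y, z in mm, then the turn, a rotation vector about the tool's x, y, z in degrees. In form: [[fingers, x, y, z, ax, ay, az], ...]. A call has 1 to 5 rows; each row shifts and turns the commanded pose from where the row before left it, along the tool's axes as they then stand; what a row does not reach is not made up. A row lasts 1/8 s, in which the tool goes at most 62.5 mm and 10.7 degrees, less where a joint would pass 70% of its speed; a pose out of reach is approached as far as the arm can. A call with a gripper value outside its range is refused whole. The fingers move at their own pace and stop on an object; "newtons" is the grip in N (left out, the last holds). Time passes only in rows, so rows that do not move let the fingers close. It gives the time, the measured TCP pose, the force and the opening at its end, in the units of the state.
- arm.observe(): the state, without advancing time (a new reading comes with each control period).
- get_image(name): name is "scene" or "top" or "wrist"; returns a dict with "frame" (480x640x3 uint8, red, green, blue), "range_z" (480x640 float32, m along the optical axis (not along the pixel's ray), 0 where there is no reading), "K" (3x3 intrinsics, pixels), "origin" and "rotation" of the camera in the world; the wrist camera has in their place "tool_from_camera" (4x4, takes a point from camera to tool coordinates, whose origin is the TCP and whose axes are the tool frame's). Camera axes: x right, y down, z forward; pixel columns grow to the right and rows downward; lengths in m; the calibration is good to about 2 mm. A picture is of the moment at which its call begins: read the wrist's pose just before it.
- arm.sign_off(): hands the job in, once; it reports no verdict.
Trained networks look in the newest picture that a camera, given by its name, has taken for a name from the list of things; names that differ only in an ending like _2 or _b are one class to them, and where a whole thing is asked for, a point or a joint stands for the part that bears it (a point fixed in the world has none). Each returns a list of dicts, best first, with "p" (0 to 1); they miss things now and then, are a little off and sometimes report something else, mostly with a low value. They report only what shows in the picture. A call takes as long as a camera call. They do not tell look-alikes from the thing itself.
- search_frame(camera, target): "point" ([x, y, z] in m, in world coordinates, good to about 4 mm: the middle of the surface that is visible of it).
- pinpoint(camera, target): "point" ([x, y, z] in m, in world coordinates, good to about 4 mm: a listed point, or the origin of a listed thing).
The state is a dict: "clock": time; "joints": joint angles; "dq": joint speeds; "joint_efforts": joint torques, N m; "position": TCP position; "ee_rot": TCP orientation; "force": force on the tool from outside, world axes, zero at the start; "ft_torque": the same for the moment, N m; "width": opening from 0.0 (shut) to 1.0 (fully open).
Only numpy, scipy, OpenCV 4.12 (cv2) and the standard library are available. Lean on these libraries where they do the work, as an engineer would, in place of code of your own. Each camera call takes 0.05 s, during which the arm holds its last target. There are 200 camera calls.

TASK

Put the washed printing kit away: hang every stencil in the draining rack on the hook rail, one to a peg, pushed in past the peg's hinged gate so that the gate drops shut in front of it, and close a paint pot with each of the drained lids, plug down and sitting flat on the pot's rim, with the pots left standing on the bench. Any peg and any pot will do; leave the bottle, the roller and the jar where they are.

Things in the scene. Friction and masses are not known exactly. Their poses are not given: they have to be found in the camera images.
- stencil1: rigid frosted-plastic stencil plate (flower cut-out), 100 wide (y) x 130 high (z) x 5 thick (x), 50 g, alike from both faces, standing upright in the rack; may be absent. Origin: centre of its hanging slot, an opening 26 wide x 22 high, 23 below the top edge, 107 above the bottom edge. Beside the slot 37 of solid plate: pinch it firmly (20 deep) over the top edge, 31 to one side of the middle
- stencil2: rigid frosted-plastic stencil plate (leaf cut-out), 100 wide (y) x 130 high (z) x 5 thick (x), 50 g, alike from both faces, standing upright in the rack; may be absent. Origin: centre of its hanging slot, an opening 26 wide x 22 high, 23 below the top edge, 107 above the bottom edge. Beside the slot 37 of solid plate: pinch it firmly (20 deep) over the top edge, 31 to one side of the middle
- stencil3: rigid frosted-plastic stencil plate (wave cut-out), 100 wide (y) x 130 high (z) x 5 thick (x), 50 g, alike from both faces, standing upright in the rack; may be absent. Origin: centre of its hanging slot, an opening 26 wide x 22 high, 23 below the top edge, 107 above the bottom edge. Beside the slot 37 of solid plate: pinch it firmly (20 deep) over the top edge, 31 to one side of the middle
- stencil4: rigid frosted-plastic stencil plate (dots cut-out), 100 wide (y) x 130 high (z) x 5 thick (x), 50 g, alike from both faces, standing upright in the rack; may be absent. Origin: centre of its hanging slot, an opening 26 wide x 22 high, 23 below the top edge, 107 above the bottom edge. Beside the slot 37 of solid plate: pinch it firmly (20 deep) over the top edge, 31 to one side of the middle
- rail: fixed hook rail: board 540 long (y), 16 thick, z 170 to 206, on two posts 75 beyond the outer pegs; four pegs 120 apart, pointing to its -x. Origin: on the bench below the middle of the board's front. By each peg a steel back plate 26 wide rises to z 239, and a bracket arm 8 wide runs out above the peg, z 230 to 236, to 93 before the board; the gate flap hangs from it, 88 before the board
- hook1 (a point): point on the axis of peg 1, 190 above the bench, 48 before the rail's board. x runs along the peg from its tip to the rail, z up. The peg is a level 8-mm rod, its tip at x = -52, the gate's hinge line at x = -40, the board at x = +48. A stencil pushed to about x = 0 has cleared the gate; it hangs with the top of its slot on the peg, stencil origin 7 below the axis
- flap1 (a joint): gravity gate of peg 1: steel flap 14 wide, 33 long, 3 thick, hinged 40 above the peg axis. 0 = hanging down, shut; grows (to 1.45 rad) as its lower end swings in to the rail; it cannot swing out. A stencil pushed along the peg lifts it by itself (under 1 N); it drops shut behind the plate about 30 past the hinge line
- hook2 (a point): point on the axis of peg 2, 190 above the bench, 48 before the rail's board. x runs along the peg from its tip to the rail, z up. The peg is a level 8-mm rod, its tip at x = -52, the gate's hinge line at x = -40, the board at x = +48. A stencil pushed to about x = 0 has cleared the gate; it hangs with the top of its slot on the peg, stencil origin 7 below the axis
- flap2 (a joint): gravity gate of peg 2: steel flap 14 wide, 33 long, 3 thick, hinged 40 above the peg axis. 0 = hanging down, shut; grows (to 1.45 rad) as its lower end swings in to the rail; it cannot swing out. A stencil pushed along the peg lifts it by itself (under 1 N); it drops shut behind the plate about 30 past the hinge line
- hook3 (a point): point on the axis of peg 3, 190 above the bench, 48 before the rail's board. x runs along the peg from its tip to the rail, z up. The peg is a level 8-mm rod, its tip at x = -52, the gate's hinge line at x = -40, the board at x = +48. A stencil pushed to about x = 0 has cleared the gate; it hangs with the top of its slot on the peg, stencil origin 7 below the axis
- flap3 (a joint): gravity gate of peg 3: steel flap 14 wide, 33 long, 3 thick, hinged 40 above the peg axis. 0 = hanging down, shut; grows (to 1.45 rad) as its lower end swings in to the rail; it cannot swing out. A stencil pushed along the peg lifts it by itself (under 1 N); it drops shut behind the plate about 30 past the hinge line
- hook4 (a point): point on the axis of peg 4, 190 above the bench, 48 before the rail's board. x runs along the peg from its tip to the rail, z up. The peg is a level 8-mm rod, its tip at x = -52, the gate's hinge line at x = -40, the board at x = +48. A stencil pushed to about x = 0 has cleared the gate; it hangs with the top of its slot on the peg, stencil origin 7 below the axis
- flap4 (a joint): gravity gate of peg 4: steel flap 14 wide, 33 long, 3 thick, hinged 40 above the peg axis. 0 = hanging down, shut; grows (to 1.45 rad) as its lower end swings in to the rail; it cannot swing out. A stencil pushed along the peg lifts it by itself (under 1 N); it drops shut behind the plate about 30 past the hinge line
- lid1: grey plastic plug lid: flange disc 66 dia x 4 thick, under it a plug 46 dia x 8 deep, 40 g; may be absent. Origin: centre of the flange's underside; z points out of the plain top, away from the plug (flange z 0 to 4, plug z -8 to 0). It leans on the lid stand at 45 degrees, plug to the board, z up and out; it can be gripped from above across the level diameter along the stand's ridge
- pot1: loose empty white paint pot, straight round cup 58 outer dia, 51 inner dia, 60 high, 250 g, standing open on the bench. Origin: centre of its underside, z up. A lid well on has its flange on the rim (lid origin at z = 60 of the pot) and its plug in the mouth, with 2.5 play all round. Either lid fits either pot
- lid2: grey plastic plug lid: flange disc 66 dia x 4 thick, under it a plug 46 dia x 8 deep, 40 g; may be absent. Origin: centre of the flange's underside; z points out of the plain top, away from the plug (flange z 0 to 4, plug z -8 to 0). It leans on the lid stand at 45 degrees, plug to the board, z up and out; it can be gripped from above across the level diameter along the stand's ridge
- pot2: loose empty white paint pot, straight round cup 58 outer dia, 51 inner dia, 60 high, 250 g, standing open on the bench. Origin: centre of its underside, z up. A lid well on has its flange on the rim (lid origin at z = 60 of the pot) and its plug in the mouth, with 2.5 play all round. Either lid fits either pot
- stand: fixed steel lid stand, an A-frame 130 (x) x 40 (y), 67 high, ridge along y, boards sloping at 45 degrees to +x and -x. Origin: centre of its underside. lid1 rests on two pins on its -x side, lid2 on its +x side, centres 32 from the ridge and 47 above the bench; the boards are only 40 wide, so each lid sticks out 13 at both ends of its level diameter
- rack: fixed wooden draining rack, base 210 (x) x 100 (y) x 12 high; four slots across x at x = -78, -26, 26, 78, each between 8-mm dowels that reach 55 above the base (gap 8). Origin: centre of its underside. Stencils stand on the base, their normals along x; lift them 60 to clear the dowels
- bottle: bystander: white paint bottle, 60 dia x 170 high. Origin: centre of its underside
- roller: bystander: ink roller lying on the bench, about 170 long, 38 high. Origin: below the middle of its rubber drum
- jar: bystander: glass jar with a lid, 72 dia x 85 high. Origin: centre of its underside
Not all that is in view belongs to the job. What is shaped like the stencil1 but blue or orange is not meant.

How it is judged:
At the end, for the whole second after the job is handed in: Each stencil hangs still on its own peg between shut gate (<0.12 rad) and rail, slot on the peg (14 mm sideways, -12 to +2 mm in height, -38 to +50 mm along from the hook point); each lid sits still, plug down on a pot's rim (2.5 mm high, 6 mm off centre, tilt 0.09 rad); pots upright (((x of stencil1 in the frame of hook1 between -0.038 and 0.05 m and y of stencil1 in the frame of hook1 between -0.014 and 0.014 m and z of stencil1 in the frame of hook1 between -0.012 and 0.002 m) or (x of stencil1 in the frame of hook2 between -0.038 and 0.05 m and y of stencil1 in the frame of hook2 between -0.014 and 0.014 m and z of stencil1 in the frame of hook2 between -0.012 and 0.002 m) or (x of stencil1 in the frame of hook3 between -0.038 and 0.05 m and y of stencil1 in the frame of hook3 between -0.014 and 0.014 m and z of stencil1 in the frame of hook3 between -0.012 and 0.002 m) or (x of stencil1 in the frame of hook4 between -0.038 and 0.05 m and y of stencil1 in the frame of hook4 between -0.014 and 0.014 m and z of stencil1 in the frame of hook4 between -0.012 and 0.002 m)) and linear speed of each of stencil1, stencil2, stencil3, stencil4, lid1, lid2 below 0.03 m/s and horizontal distance between stencil1 and stencil2 above 0.08 m and horizontal distance between each of stencil1, stencil2 and stencil3 above 0.08 m and horizontal distance between each of stencil1, stencil2, stencil3 and stencil4 above 0.08 m and ((x of stencil2 in the frame of hook1 between -0.038 and 0.05 m and y of stencil2 in the frame of hook1 between -0.014 and 0.014 m and z of stencil2 in the frame of hook1 between -0.012 and 0.002 m) or (x of stencil2 in the frame of hook2 between -0.038 and 0.05 m and y of stencil2 in the frame of hook2 between -0.014 and 0.014 m and z of stencil2 in the frame of hook2 between -0.012 and 0.002 m) or (x of stencil2 in the frame of hook3 between -0.038 and 0.05 m and y of stencil2 in the frame of hook3 between -0.014 and 0.014 m and z of stencil2 in the frame of hook3 between -0.012 and 0.002 m) or (x of stencil2 in the frame of hook4 between -0.038 and 0.05 m and y of stencil2 in the frame of hook4 between -0.014 and 0.014 m and z of stencil2 in the frame of hook4 between -0.012 and 0.002 m)) and ((x of stencil3 in the frame of hook1 between -0.038 and 0.05 m and y of stencil3 in the frame of hook1 between -0.014 and 0.014 m and z of stencil3 in the frame of hook1 between -0.012 and 0.002 m) or (x of stencil3 in the frame of hook2 between -0.038 and 0.05 m and y of stencil3 in the frame of hook2 between -0.014 and 0.014 m and z of stencil3 in the frame of hook2 between -0.012 and 0.002 m) or (x of stencil3 in the frame of hook3 between -0.038 and 0.05 m and y of stencil3 in the frame of hook3 between -0.014 and 0.014 m and z of stencil3 in the frame of hook3 between -0.012 and 0.002 m) or (x of stencil3 in the frame of hook4 between -0.038 and 0.05 m and y of stencil3 in the frame of hook4 between -0.014 and 0.014 m and z of stencil3 in the frame of hook4 between -0.012 and 0.002 m)) and ((x of stencil4 in the frame of hook1 between -0.038 and 0.05 m and y of stencil4 in the frame of hook1 between -0.014 and 0.014 m and z of stencil4 in the frame of hook1 between -0.012 and 0.002 m) or (x of stencil4 in the frame of hook2 between -0.038 and 0.05 m and y of stencil4 in the frame of hook2 between -0.014 and 0.014 m and z of stencil4 in the frame of hook2 between -0.012 and 0.002 m) or (x of stencil4 in the frame of hook3 between -0.038 and 0.05 m and y of stencil4 in the frame of hook3 between -0.014 and 0.014 m and z of stencil4 in the frame of hook3 between -0.012 and 0.002 m) or (x of stencil4 in the frame of hook4 between -0.038 and 0.05 m and y of stencil4 in the frame of hook4 between -0.014 and 0.014 m and z of stencil4 in the frame of hook4 between -0.012 and 0.002 m)) and value of joint each of flap1, flap2, flap3, flap4 below 0.12 rad and ((z of lid1 in the frame of pot1 between 0.0575 and 0.0625 m and x of lid1 in the frame of pot1 between -0.006 and 0.006 m and y of lid1 in the frame of pot1 between -0.006 and 0.006 m) or (z of lid1 in the frame of pot2 between 0.0575 and 0.0625 m and x of lid1 in the frame of pot2 between -0.006 and 0.006 m and y of lid1 in the frame of pot2 between -0.006 and 0.006 m)) and angle between each of lid1, pot1, lid2, pot2's own z axis and vertical below 0.09 rad and ((z of lid2 in the frame of pot1 between 0.0575 and 0.0625 m and x of lid2 in the frame of pot1 between -0.006 and 0.006 m and y of lid2 in the frame of pot1 between -0.006 and 0.006 m) or (z of lid2 in the frame of pot2 between 0.0575 and 0.0625 m and x of lid2 in the frame of pot2 between -0.006 and 0.006 m and y of lid2 in the frame of pot2 between -0.006 and 0.006 m))); the robot touches nothing.
It fails at once if the bottle is shifted by more than 30 mm (distance of bottle from where it was at the start of the episode above 0.03 m).
It fails at once if the roller is shifted by more than 30 mm (distance of roller from where it was at the start of the episode above 0.03 m).
It fails at once if the jar is shifted by more than 30 mm (distance of jar from where it was at the start of the episode above 0.03 m).
Of stencil1, stencil2, stencil3, stencil4 only 3 to 4 are there at a start; the rules pass over those that are not, and their reading is None.
Of lid1, lid2 only 1 to 2 are there at a start; the rules pass over those that are not, and their reading is None.
At some moment in a run one of pot1, pot2 may be knocked a few centimetres aside while the robot is not near it.
It also fails if it takes over 210 s, if anything falls off the work surface, if the arm or the gripper's body presses on something with over 40 N, if the wrist force passes 120 N, or if a joint passes its speed limit or range.

## Working session

There is one attempt and no reset: what is moved stays moved. The work goes in short steps, Python scripts to look and compute and a tool call to move; the robot and the scene stay as the last step left them, time stands still between calls to the robot, and variables do not carry over. Pictures are saved under pics/ and viewed, about 12 in all and at most 16, crops included, and the job is handed in when it is done.

Besides the shell and the picture viewer there is one more tool, called after "Call:" as name(argument=value, ...), one argument or row to a line, values as JSON. arm_command: Moves the arm, as the interface text tells. Its arguments: {"type":"object","properties":{"motion":{"type":"array"},"newtons":{"type":"number"}},"required":["motion"]}

```bash
ls; mkdir -p pics
cat > h.py <<'E'
import numpy as np, cv2
from scipy.spatial.transform import Rotation as R
from cell import arm, get_image, search_frame, pinpoint
np.set_printoptions(precision=3,suppress=True)
def world(im,u,v,st=None):
    d=im["range_z"][int(v),int(u)]; K=im["K"]
    p=np.array([(u-K[0,2])*d/K[0,0],(v-K[1,2])*d/K[1,1],d])
    return im["rotation"]@p+im["origin"]
def cloud(im):
    d=im["range_z"]; K=im["K"]; v,u=np.indices(d.shape)
    p=np.stack([(u-K[0,2])*d/K[0,0],(v-K[1,2])*d/K[1,1],d],-1)
    if "rotation" in im: return p@np.array(im["rotation"]).T+im["origin"]
    s=arm.observe(); T=np.array(im["tool_from_camera"])
    return (p@T[:3,:3].T+T[:3,3])@R.from_rotvec(s["ee_rot"]).as_matrix().T+s["position"]
def save(im,n): cv2.imwrite("pics/"+n,im["frame"][:,:,::-1])
E
python3 - <<'E'
from h import *
s=arm.observe();print(s)
print(R.from_rotvec(s["ee_rot"]).as_matrix())
for c in ("scene","top"):
    im=get_image(c);save(im,c+"0.png");print(c,im["origin"],im["rotation"])
    for t in ["stencil1","lid1","pot1","hook1","rail","rack","stand","bottle","roller","jar"]:
        print(t,[(np.array(r["point"]),round(float(r["p"]),2)) for r in pinpoint(c,t)])
E
```

```text
pics
{'clock': 0.0, 'joints': array([-1.439,  0.435,  0.025,  1.574, -0.012,  1.134, -0.075]), 'dq': array([-0.001,  0.001, -0.001,  0.   , -0.001, -0.001, -0.001]), 'joint_efforts': array([  0.001, -66.785,   0.985, -31.445,  -0.06 ,   0.043,   0.   ]), 'position': array([0.145, 0.608, 0.404]), 'ee_rot': array([-1.036,  1.312,  1.034]), 'force': array([ 0.009,  1.129, -0.206]), 'ft_torque': array([-0.027,  0.   , -0.027]), 'width': 1.0015689048146312}
[[-0.    -0.973  0.233]
 [-0.002  0.233  0.973]
 [-1.    -0.    -0.002]]
scene [ 1.022 -0.676  0.888] [-2.174 -0.752  0.358]
stencil1 [(array([0.272, 0.302, 0.108]), 0.67), (array([0.544, 0.357, 0.114]), 0.61), (array([0.398, 0.293, 0.12 ]), 0.57), (array([0.416, 0.526, 0.106]), 0.55), (array([0.447, 0.314, 0.117]), 0.53), (array([0.497, 0.335, 0.116]), 0.52), (array([ 0.62 , -0.005,  0.192]), 0.47), (array([ 0.443, -0.308,  0.   ]), 0.36), (array([ 0.391, -0.496,  0.   ]), 0.19)]
lid1 [(array([0.446, 0.003, 0.046]), 0.86), (array([ 0.619, -0.004,  0.191]), 0.38)]
pot1 [(array([ 0.445, -0.309,  0.004]), 0.89), (array([ 0.431, -0.125, -
[... 908 characters left out ...]
9), (array([0.493, 0.338, 0.124]), 0.68), (array([0.418, 0.528, 0.105]), 0.57), (array([0.471, 0.328, 0.001]), 0.45)]
lid1 [(array([0.446, 0.001, 0.05 ]), 0.69)]
pot1 [(array([ 0.431, -0.127,  0.003]), 0.98), (array([ 0.446, -0.307,  0.003]), 0.7)]
hook1 [(array([ 0.606, -0.242,  0.19 ]), 0.93), (array([0.625, 0.116, 0.188]), 0.86), (array([ 0.621, -0.007,  0.188]), 0.78), (array([ 0.615, -0.128,  0.19 ]), 0.77)]
rail []
rack [(array([ 0.473,  0.33 , -0.004]), 0.59), (array([0.491, 0.338, 0.122]), 0.56)]
stand [(array([ 0.434,  0.032, -0.005]), 0.61)]
bottle [(array([ 0.568, -0.461,  0.002]), 0.68)]
roller [(array([ 0.635,  0.449, -0.003]), 0.6)]
jar [(array([ 0.393, -0.497,  0.004]), 0.64)]
```

```bash
sed -i 's/np.array(im\["rotation"\]).T/R.from_rotvec(im["rotation"]).as_matrix().T/; s/return im\["rotation"\]@p/return R.from_rotvec(im["rotation"]).as_matrix()@p/' h.py
```

```text
(no output)
```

View pics/scene0.png

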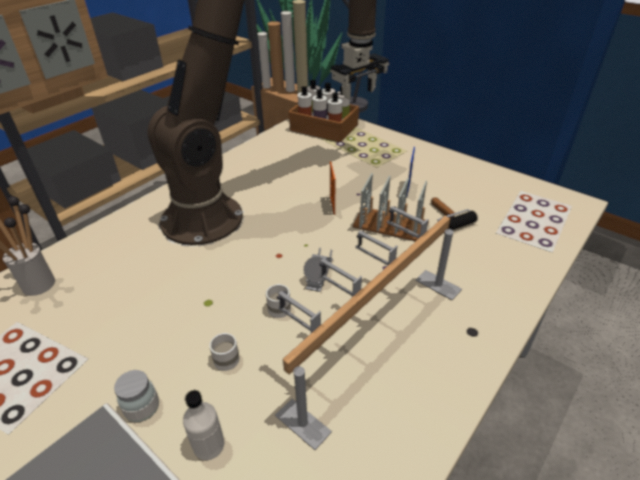

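View pics/top0.png

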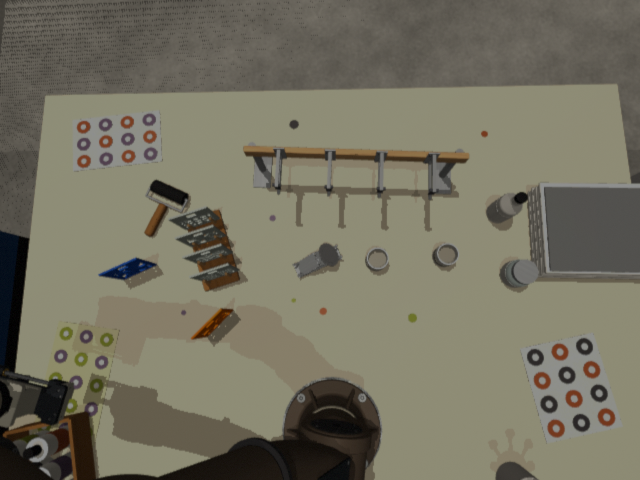

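Run:
```python
from h import *
im=get_image("top");P=cloud(im)
print("table z",np.median(P[300:310,300:420,2]))
def fit(m,n):
    q=P[m]
    if len(q)<5: print(n,len(q));return
    c=q.mean(0);w,V=np.linalg.eigh(np.cov(q[:,:2].T));d=V[:,1]*np.sign(V[1,1]);t=(q[:,:2]-c[:2])@d
    print(n,len(q),c,"ydir ang",np.degrees(np.arctan2(-d[0],d[1])).round(1),"ext",t.min(),t.max(),"mid",c[:2]+d*(t.min()+t.max())/2, "minor",w[0]**.5)
for x,y in [(.399,.293),(.4475,.313),(.493,.336),(.542,.356)]:
    n=np.array([.915,.403]);l=np.array([-.403,.915]);r=P[...,:2]-[x,y]
    m=(abs(r@n)<.022)&(abs(r@l)<.07)&(P[...,2]>.128)&(P[...,2]<.16)
    fit(m,"st")
# lid & stand
m=(abs(P[...,0]-.44)<.1)&(abs(P[...,1]-.02)<.09)&(P[...,2]>.015)&(P[...,2]<.1)
fit(m,"stand")
fit(m&(P[...,2]>.06),"ridge")
for y0,y1 in [(-.09,.02),(.04,.12)]:
    q=P[m&(P[...,1]>y0)&(P[...,1]<y1)]
    A=np.c_[q[:,:2],np.ones(len(q))];s=np.linalg.lstsq(A,q[:,2],rcond=None)[0];print("plane",s,len(q),q.mean(0),q.min(0),q.max(0))
# pots
for x,y in [(.431,-.127),(.446,-.307)]:
    m=(np.hypot(P[...,0]-x,P[...,1]-y)<.05)&(P[...,2]>.05)&(P[...,2]<.07);q=P[m]
    print("pot",(q.max(0)+q.min(0))/2,np.ptp(q,axis=0),len(q))
m=(abs(P[...,1])<.4)&(P[...,0]>.6)&(P[...,2]>.19)&(P[...,2]<.215);fit(m,"board")
m=(abs(P[...,1])<.4)&(P[...,0]>.5)&(P[...,2]>.222)&(P[...,2]<.25);q=P[m];
for y in (-.242,-.127,-.006,.117): fit(m&(abs(P[...,1]-y)<.03),"arm")
c=im["frame"][225:345,80:360];cv2.imwrite("pics/c1.png",cv2.resize(c[:,:,::-1],None,fx=2.8,fy=2.8,interpolation=cv2.INTER_CUBIC))
```

```text
table z 0.000494296055332355
st 128 [0.397 0.294 0.14 ] ydir ang 17.6 ext -0.05021026663121954 0.05044369174458563 mid [0.397 0.294] minor 0.0017155805149799053
st 136 [0.446 0.311 0.14 ] ydir ang 17.9 ext -0.048331656692094715 0.05093037435079314 mid [0.446 0.313] minor 0.00168419975910609
st 141 [0.494 0.334 0.14 ] ydir ang 17.8 ext -0.05002576819829998 0.04986183448808156 mid [0.494 0.334] minor 0.0018183228943947861
st 148 [0.542 0.353 0.14 ] ydir ang 17.9 ext -0.05059267007641773 0.050129373439200944 mid [0.542 0.353] minor 0.001793794601317378
stand 747 [0.434 0.029 0.047] ydir ang 23.3 ext -0.06114595044653535 0.07116475266969699 mid [0.432 0.033] minor 0.014470455943067506
ridge 190 [0.436 0.025 0.065] ydir ang -56.6 ext -0.030862728557801856 0.022937058445024864 mid [0.433 0.022] minor 0.010663849368183606
plane [-0.331  0.784  0.197] 336 [ 0.445 -0.     0.049] [ 0.415 -0.034  0.024] [0.478 0.019 0.075]
plane [ 0.331 -0.692 -0.058] 285 [0.421 0.063 0.038] [0.391 0.04  0.015] [0.449 0.101 0.068]
pot [ 0.432 -0.126  0.058] [0.056 0.056 0.016] 109
pot [ 0.442 -0.309  0.058] [0.058 0.056 0.015] 120
board 1829 [ 0.664 -0.068  0.203] ydir ang -3.1 ext -0.26560200307533044 0.27305126327102314 mid [ 0.664 -0.065] minor 0.013275432106839156
arm 209 [ 0.609 -0.242  0.235] ydir ang 87.4 ext -0.0448905229100347 0.04897138139503226 mid [ 0.607 -0.242] minor 0.004903990902930074
arm 199 [ 0.616 -0.123  0.236] ydir ang 87.1 ext -0.043882300508890075 0.05013598798208501 mid [ 0.613 -0.123] minor 0.004819564625272701
arm 198 [ 0.622 -0.003  0.236] ydir ang 86.5 ext -0.044768579986670255 0.049204096951305454 mid [ 0.619 -0.003] minor 0.004738440751638412
arm 195 [0.628 0.117 0.236] ydir ang 86.4 ext -0.043543547911741885 0.04807658313951357 mid [0.625 0.117] minor 0.004699172857148239
```

View pics/c1.png

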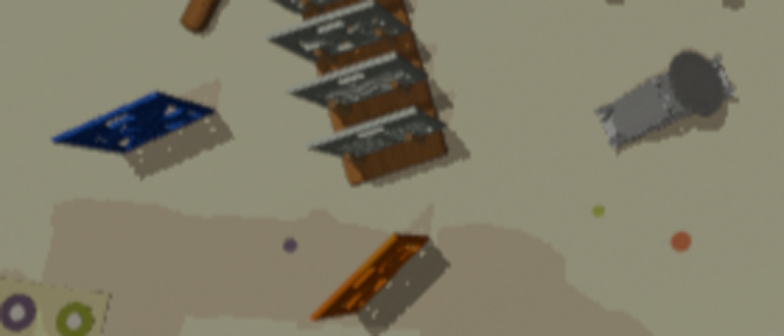

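```bash
cat >> h.py <<'E'
def pose(p,yaw,tilt=0):
    "tool down with z along yaw (deg); tilt: extra turn about tool z (deg)"
    a=np.radians(yaw);z=np.array([np.cos(a),np.sin(a),0]);x=np.array([0,0,-1.]);M=np.c_[x,np.cross(z,x),z]
    return np.array(p,float),R.from_matrix(M)*R.from_rotvec([0,0,np.radians(tilt)])
def plan(*wps,cur=None,step=58,deg=10):
    "rows (x,y,z mm, ax,ay,az deg) through waypoints from the present pose"
    s=arm.observe()
    p,r=cur or (np.array(s["position"]),R.from_rotvec(s["ee_rot"]))
    for q,t in wps:
        w=(r.inv()*t).as_rotvec(degrees=True)
        n=max(1,int(np.ceil(max(np.linalg.norm(q-p)*1e3/step,np.linalg.norm(w)/deg))))
        p0,r0=p,r
        for i in range(n):
            goal=p0+(q-p0)*(i+1)/n
            d=np.round(r.inv().apply(goal-p)*1e3,1);ww=np.round(w/n,1)
            print([float(v) for v in (*d,*ww)])
            p=p+r.apply(d/1e3);r=r*R.from_rotvec(np.radians(ww))
        print("--")
RY=18.;HY=-3.1
ST=[(.397,.294),(.446,.312),(.494,.334),(.542,.353)]
HK=[(.6055,-.242),(.6115,-.123),(.6175,-.003),(.6235,.117)]
def off(c,yaw,n,l):
    a=np.radians(yaw);return np.array(c)+n*np.array([np.cos(a),np.sin(a)])+l*np.array([-np.sin(a),np.cos(a)])
E
python3 - <<'E'
from h import *
g=off(ST[3],RY,0,-.031);print(g)
plan(pose([*g,.41],RY),pose([*g,.298],RY))
E
```

```text
[0.552 0.324]
[-0.6, -51.2, -20.2, 6.5, 0.0, -0.0]
[-0.6, -53.3, -14.3, 6.5, 0.0, -0.0]
[-0.6, -54.4, -8.2, 6.5, 0.0, -0.0]
[-0.5, -55.1, -2.0, 6.5, 0.0, -0.0]
[-0.6, -54.9, 4.3, 6.5, 0.0, -0.0]
[-0.6, -54.1, 10.5, 6.5, 0.0, -0.0]
[-0.6, -52.5, 16.5, 6.5, 0.0, -0.0]
[-0.6, -50.4, 22.4, 6.5, 0.0, -0.0]
[-0.6, -47.5, 27.9, 6.5, 0.0, -0.0]
--
[56.0, 0.0, 0.0, 0.0, 0.0, -0.0]
[56.0, 0.0, 0.0, 0.0, 0.0, -0.0]
--
```

Call:
arm_command(
  motion=[
    [36,-0.6,-51.2,-20.2,6.5,0,0],
    [36,-0.6,-53.3,-14.3,6.5,0,0],
    [36,-0.6,-54.4,-8.2,6.5,0,0],
    [36,-0.6,-55.1,-2,6.5,0,0],
    [36,-0.6,-54.9,4.3,6.5,0,0],
  ],
  newtons=30,
)

```text
clock: 1.78
position: [0.3723, 0.4487, 0.408]
ee_rot: [-0.598, 1.486, 0.599]
force: [0.1, 1.1, -0.2]
width: 0.5
```

Call:
arm_command(
  motion=[
    [36,-0.6,-54.1,10.5,6.5,0,0],
    [36,-0.6,-52.5,16.5,6.5,0,0],
    [36,-0.6,-50.4,22.4,6.5,0,0],
    [36,-0.6,-47.5,27.9,6.5,0,0],
    [36,0,0,0,0,0,0],
  ],
)

```text
clock: 2.4
position: [0.5551, 0.319, 0.4103]
ee_rot: [-0.242, 1.555, 0.238]
force: [-0.3, -0.2, 0.2]
width: 0.389
```

Run:
```python
from h import *
s=arm.observe();M=R.from_rotvec(s["ee_rot"]).as_matrix();print(s["clock"],s["position"],s["width"],np.degrees(np.arctan2(M[1,2],M[0,2])),M[2])
im=get_image("wrist");P=cloud(im);save(im,"w1.png")
# local top edges
q=P[(P[...,2]>.132)&(P[...,2]<.15)]
for c in ST:
    n=np.array([np.cos(np.radians(RY)),np.sin(np.radians(RY))]);l=np.array([-n[1],n[0]]);r=q[:,:2]-c
    t=r[(abs(r@n)<.02)&(abs(r@l)<.07)]
    if len(t)>20:
        f=np.polyfit(t@l,t@n,1);print(c,len(t),"n-off",np.median(t@n),"l ext",(t@l).min(),(t@l).max(),"slope deg",np.degrees(f[0]))
g=off(ST[3],RY,0,-.031);plan(pose([*g,.298],RY))
```

```text
2.4 [0.555 0.319 0.41 ] 0.3890481959055142 17.526839783021632 [-1.    -0.003  0.002]
(0.397, 0.294) 2480 n-off 0.0022685147851809404 l ext -0.04655912275774719 0.053194845487833514 slope deg 0.006370100326674368
(0.446, 0.312) 2036 n-off 0.0019111447334104175 l ext -0.045304944965892345 0.054690913626906985 slope deg 0.03505471480788663
(0.494, 0.334) 1605 n-off 0.00047562270656188965 l ext -0.04571615807982789 0.05431841780736635 slope deg 0.034726938610289866
(0.542, 0.353) 1156 n-off 5.339203977904958e-05 l ext -0.04573780497596831 0.05374404731541137 slope deg -0.05360775340304804
[56.0, 1.2, -0.4, -0.1, 0.0, 0.0]
[56.0, 1.3, -0.4, -0.1, 0.0, 0.0]
--
```

View pics/w1.png

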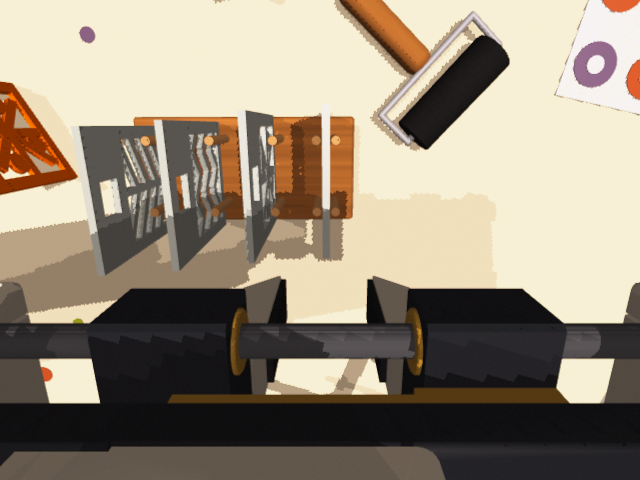

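```bash
sed -i 's/^def off/ST=[(.398,.2975),(.4465,.3155),(.4935,.337),(.541,.356)]\n&/' h.py
python3 - <<'E'
from h import *
g=off(ST[3],RY,0,-.031);print(arm.observe()["position"]);plan(pose([*g,.298],RY))
E
```

```text
[0.553 0.322 0.41 ]
[56.0, 2.8, -0.4, -0.1, 0.0, 0.0]
[56.0, 2.8, -0.5, -0.1, 0.0, 0.0]
--
```

Call:
arm_command(
  motion=[
    [36,0,3,0,0,0,0],
    [36,56,0,0,0,0,0],
    [36,56,0,0,0,0,0],
    [36,0,0,0,0,0,0],
    [0,0,0,0,0,0,0],
  ],
  newtons=30,
)

```text
clock: 3.08
position: [0.5508, 0.3275, 0.3002]
ee_rot: [-0.247, 1.555, 0.249]
force: [1.1, -0.1, 1.2]
width: 0.328
```

Call:
arm_command(
  motion=[
    [0,0,0,0,0,0,0],
    [0,0,0,0,0,0,0],
    [0,0,0,0,0,0,0],
    [0,0,0,0,0,0,0],
  ],
)

```text
clock: 3.58
position: [0.5513, 0.3265, 0.2994]
ee_rot: [-0.246, 1.554, 0.248]
force: [0.5, -0.0, 7.0]
width: 0.053
```

Run:
```python
from h import *
h=HK[3];a=off(h,HY,-.085,-.031);s=arm.observe();p=s["position"]
plan(pose([p[0],p[1],.46],RY),pose([*a,.46],HY),pose([*a,.37],HY),pose([*off(h,HY,.006,-.031),.37],HY))
```

```text
[-53.5, 0.0, 0.1, 0.0, 0.1, -0.0]
[-53.5, 0.1, 0.1, 0.0, 0.1, -0.0]
[-53.6, 0.0, -0.0, 0.0, 0.1, -0.0]
--
[0.0, -44.0, -17.3, 4.2, -0.0, -0.0]
[0.0, -45.1, -14.1, 4.2, -0.0, -0.0]
[0.0, -46.0, -10.8, 4.2, -0.0, -0.0]
[0.1, -46.7, -7.3, 4.2, -0.0, -0.0]
[-0.0, -47.1, -3.9, 4.2, -0.0, -0.0]
--
[45.0, 0.0, 0.1, 0.1, -0.1, 0.0]
[45.0, 0.0, 0.1, 0.1, -0.1, 0.0]
--
[0.0, 0.1, 45.5, -0.0, 0.0, 0.0]
[0.1, 0.0, 45.4, -0.0, 0.0, 0.0]
--
```

Call:
arm_command(
  motion=[
    [0,-30,0,0,0,0,0],
    [0,-50,0,0,0,0,0],
    [0,-50,0,0,0,0,0],
    [0,-30,0,0,0,0,0],
  ],
)

```text
clock: 4.08
position: [0.5508, 0.3261, 0.461]
ee_rot: [-0.246, 1.554, 0.248]
force: [0.9, 0.0, -0.7]
width: 0.049
```

Call:
arm_command(
  motion=[
    [0,0,-44,-17.3,4.2,0,0],
    [0,0,-45.1,-14.1,4.2,0,0],
    [0,0,-46,-10.8,4.2,0,0],
    [0,0,-46.7,-7.3,4.2,0,0],
    [0,0,-47.1,-3.9,4.2,0,0],
  ],
)

```text
clock: 4.7
position: [0.5358, 0.0888, 0.4582]
ee_rot: [0.043, 1.571, -0.042]
force: [0.7, 0.0, -1.1]
width: 0.055
```

Call:
arm_command(
  motion=[
    [0,30,0,0,0,0,0],
    [0,45,0,0,0,0,0],
    [0,15,0,0,0,0,0],
    [0,0,0,0,0,0,0],
    [0,0,0,0,0,0,0],
  ],
)

```text
clock: 5.32
position: [0.5369, 0.0905, 0.3696]
ee_rot: [0.041, 1.568, -0.04]
force: [0.2, -0.2, -0.3]
width: 0.053
```

Run:
```python
from h import *
s=arm.observe();M=R.from_rotvec(s["ee_rot"]).as_matrix();print(s["clock"],s["position"],s["width"],np.degrees(np.arctan2(M[1,2],M[0,2])),M[2])
h=HK[3];plan(pose([*off(h,HY,-.085,-.031),.37],HY))
im=get_image("scene");c=im["frame"][180:330,300:500];cv2.imwrite("pics/s2.png",cv2.resize(c[:,:,::-1],None,fx=4,fy=4,interpolation=cv2.INTER_CUBIC))
im=get_image("wrist");save(im,"w2.png")
for t in ("stencil1","hook1"):
  for c in ("wrist","scene"): print(t,c,[(np.array(r["point"]),round(float(r["p"]),2)) for r in pinpoint(c,t)])
```

```text
5.325 [0.537 0.09  0.37 ] 0.053002535283585 -2.9506005203091794 [-1.     0.001  0.002]
[-0.4, 0.1, 0.0, 0.1, 0.1, -0.0]
--
stencil1 wrist [(array([0.539, 0.122, 0.19 ]), 0.76)]
stencil1 scene [(array([0.271, 0.297, 0.109]), 0.65), (array([0.537, 0.119, 0.186]), 0.57), (array([0.448, 0.312, 0.117]), 0.42), (array([0.411, 0.527, 0.105]), 0.41), (array([0.494, 0.335, 0.117]), 0.38)]
hook1 wrist [(array([0.624, 0.116, 0.185]), 0.96)]
hook1 scene [(array([0.626, 0.118, 0.19 ]), 0.93), (array([ 0.617, -0.125,  0.193]), 0.86), (array([ 0.606, -0.243,  0.188]), 0.8), (array([ 0.62 , -0.003,  0.194]), 0.64)]
```

View pics/w2.png

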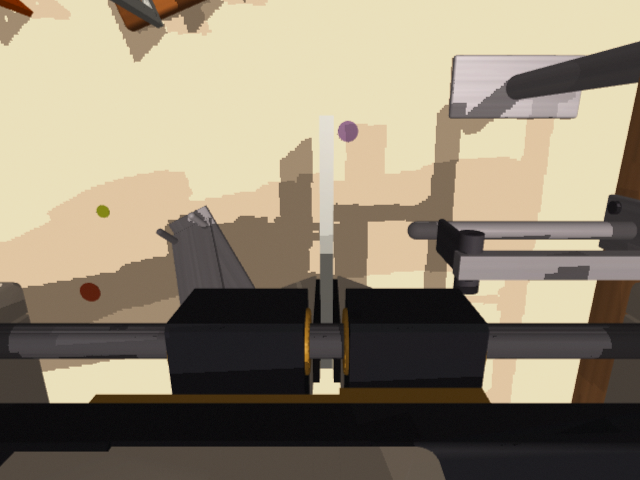

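Call:
arm_command(
  motion=[
    [0,0,0,25,0,0,0],
    [0,0,0,25,0,0,0],
    [0,0,0,25,0,0,0],
    [0,0,0,17,0,0,0],
    [0,0,0,0,0,0,0],
  ],
)

```text
clock: 6.25
position: [0.6288, 0.0855, 0.368]
ee_rot: [0.04, 1.57, -0.041]
force: [-0.1, 0.4, -0.2]
width: 0.051
```

Call:
arm_command(
  motion=[
    [0,3,0,0,0,0,0],
    [0,3,0,0,0,0,0],
    [0,0,0,0,0,0,0],
  ],
)

```text
clock: 6.62
position: [0.6276, 0.0857, 0.3627]
ee_rot: [0.041, 1.57, -0.04]
force: [-2.6, -0.7, 3.7]
width: 0.055
```

Run:
```python
from h import *
s=arm.observe();print(s["clock"],s["position"],s["width"],s["force"],s["ft_torque"])
im=get_image("scene");c=im["frame"][180:330,300:500];cv2.imwrite("pics/s3.png",cv2.resize(c[:,:,::-1],None,fx=3,fy=3,interpolation=cv2.INTER_CUBIC))
```

```text
6.625 [0.628 0.086 0.363] 0.05469371056400883 [-2.578 -0.693  3.747] [-0.081  0.5    0.074]
```

View pics/s3.png

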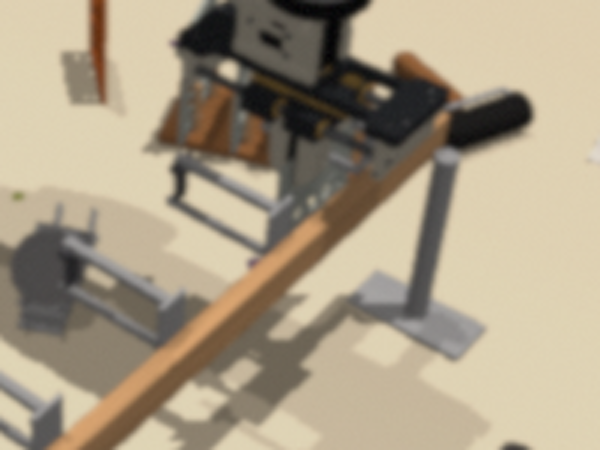

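Call:
arm_command(
  motion=[
    [22,0,0,0,0,0,0],
    [22,0,0,0,0,0,0],
    [22,0,0,0,0,0,0],
    [22,-15,0,0,0,0,0],
    [22,-30,0,0,0,0,0],
  ],
)

```text
clock: 7.3
position: [0.6279, 0.0857, 0.4075]
ee_rot: [0.04, 1.572, -0.041]
force: [0.1, -0.4, 0.1]
width: 0.241
```

Run:
```python
from h import *
s=arm.observe();p=s["position"];print(s["clock"],p,s["width"],s["force"])
g=off(ST[2],RY,0,-.031);plan(pose([p[0],p[1],.44],HY),pose([*g,.44],RY),pose([*g,.298],RY))
im=get_image("wrist");c=im["frame"];cv2.imwrite("pics/w4.png",c[:,:,::-1])
for c in ("wrist",): print([(np.array(r["point"]),round(float(r["p"]),2)) for r in pinpoint(c,"stencil1")])
```

```text
7.3 [0.628 0.086 0.407] 0.24110670629039246 [ 0.098 -0.355  0.14 ]
[-32.5, -0.0, -0.1, 0.1, -0.1, 0.0]
--
[-0.0, 43.0, -27.3, -4.2, -0.0, 0.0]
[-0.1, 44.8, -24.1, -4.2, -0.0, 0.0]
[-0.0, 46.5, -20.7, -4.2, -0.0, 0.0]
[-0.0, 47.8, -17.2, -4.2, -0.0, 0.0]
[-0.1, 49.0, -13.7, -4.2, -0.0, 0.0]
--
[47.3, 0.0, 0.0, -0.0, -0.0, 0.0]
[47.4, 0.1, 0.0, -0.0, -0.0, 0.0]
[47.3, 0.0, 0.0, -0.0, -0.0, 0.0]
--
[(array([0.628, 0.116, 0.185]), 0.85)]
```

View pics/w4.png

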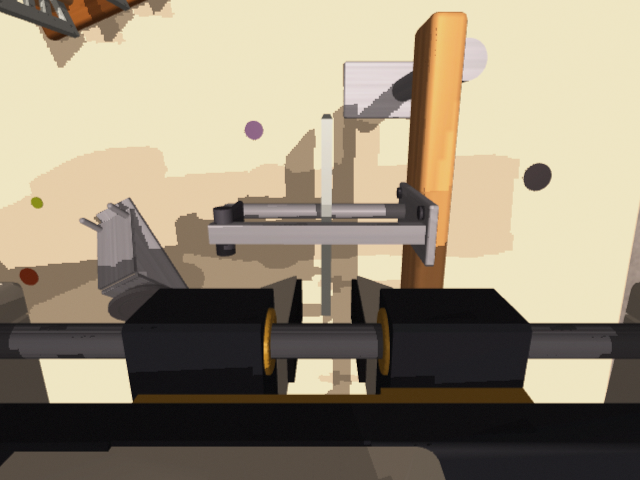

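Call:
arm_command(
  motion=[
    [30,-32.5,0,0,0,0,0],
    [36,0,43,-27.3,-4.2,0,0],
    [36,0,44.8,-24.1,-4.2,0,0],
    [36,0,46.5,-20.7,-4.2,0,0],
    [36,0,47.8,-17.2,-4.2,0,0],
  ],
)

```text
clock: 8.02
position: [0.5271, 0.2641, 0.4402]
ee_rot: [-0.191, 1.562, 0.192]
force: [0.2, 0.8, 0.2]
width: 0.395
```

Call:
arm_command(
  motion=[
    [36,0,49,-13.7,-4.2,0,0],
    [36,20,0,0,0,0,0],
    [36,25,0,0,0,0,0],
    [36,0,0,0,0,0,0],
  ],
)

```text
clock: 8.52
position: [0.5024, 0.307, 0.3935]
ee_rot: [-0.248, 1.559, 0.246]
force: [0.5, -0.7, -0.2]
width: 0.389
```

```bash
cat >> h.py <<'E'
def top_edges():
    im=get_image("wrist");P=cloud(im);q=P[(P[...,2]>.132)&(P[...,2]<.15)]
    n=np.array([np.cos(np.radians(RY)),np.sin(np.radians(RY))]);l=np.array([-n[1],n[0]])
    for c in ST:
        r=q[:,:2]-c;t=r[(abs(r@n)<.02)&(abs(r@l)<.07)]
        if len(t)>20: print(c,len(t),"n-off",np.median(t@n),"l",(t@l).min(),(t@l).max(),"slope",np.degrees(np.polyfit(t@l,t@n,1)[0]))
def nxt(i,j):
    "rows for stencil i to hook j from the pick pose"
    g=off(ST[i],RY,0,-.031);h=HK[j];a=off(h,HY,-.085,-.031)
    plan(pose([*g,.46],RY),pose([*a,.46],HY),pose([*a,.37],HY),pose([*off(h,HY,.006,-.031),.37],HY),cur=pose([*g,.30],RY))
def st():
    s=arm.observe();M=R.from_rotvec(s["ee_rot"]).as_matrix();print(s["clock"],s["position"],s["width"],s["force"],"yaw",np.degrees(np.arctan2(M[1,2],M[0,2])))
E
python3 - <<'E'
from h import *
st();top_edges();g=off(ST[2],RY,0,-.031);plan(pose([*g,.298],RY)); print();nxt(2,2)
E
```

```text
8.525 [0.502 0.307 0.393] 0.3893649693776035 [ 0.487 -0.749 -0.179] yaw 18.047449693820262
(0.398, 0.2975) 2382 n-off 0.002904093962625513 l -0.052492992988046716 0.0475842836597326 slope 0.2866256102687868
(0.4465, 0.3155) 1823 n-off 0.0022736339815232834 l -0.051219246411738945 0.0482408538293893 slope 0.33223155679727884
(0.4935, 0.337) 1313 n-off 0.001835968820032905 l -0.05177757489143211 0.04789923194414221 slope 0.41553260424803207
[48.4, 0.2, 0.2, 0.0, -0.0, 0.0]
[48.3, 0.3, 0.1, 0.0, -0.0, 0.0]
--

[-53.3, 0.0, 0.0, 0.0, 0.0, 0.0]
[-53.4, 0.0, 0.0, 0.0, 0.0, 0.0]
[-53.3, 0.0, 0.0, 0.0, 0.0, 0.0]
--
[0.0, -54.8, -12.9, 3.5, 0.0, 0.0]
[0.0, -55.6, -9.6, 3.5, 0.0, 0.0]
[0.0, -56.0, -6.1, 3.5, 0.0, 0.0]
[0.0, -56.2, -2.8, 3.5, 0.0, 0.0]
[0.0, -56.4, 0.7, 3.5, 0.0, 0.0]
[0.0, -56.1, 4.2, 3.5, 0.0, 0.0]
--
[45.0, -0.0, -0.0, 0.0, 0.0, 0.0]
[45.0, -0.0, -0.0, 0.0, 0.0, 0.0]
--
[0.0, -0.1, 45.5, 0.0, 0.0, 0.0]
[0.0, -0.1, 45.5, 0.0, 0.0, 0.0]
--
```

Call:
arm_command(
  motion=[
    [36,48.4,-0.5,1,0,0,0],
    [36,48.3,0,0,0,0,0],
    [36,0,0,0,0,0,0],
    [0,0,0,0,0,0,0],
    [0,0,0,0,0,0,0],
  ],
)

```text
clock: 9.2
position: [0.5051, 0.3074, 0.3004]
ee_rot: [-0.245, 1.553, 0.248]
force: [-0.5, 0.2, -0.8]
width: 0.221
```

Call:
arm_command(
  motion=[
    [0,0,0,0,0,0,0],
    [0,0,0,0,0,0,0],
    [0,-50,0,0,0,0,0],
    [0,-50,0,0,0,0,0],
    [0,-60,0,0,0,0,0],
  ],
)

```text
clock: 9.82
position: [0.5037, 0.3068, 0.4591]
ee_rot: [-0.248, 1.558, 0.247]
force: [1.3, 0.5, -0.5]
width: 0.053
```

Call:
arm_command(
  motion=[
    [0,0,-54.8,-12.9,3.5,0,0],
    [0,0,-55.6,-9.6,3.5,0,0],
    [0,0,-56,-6.1,3.5,0,0],
    [0,0,-56.2,-2.8,3.5,0,0],
    [0,0,-56.4,0.7,3.5,0,0],
  ],
)

```text
clock: 10.45
position: [0.5272, 0.0244, 0.4582]
ee_rot: [-0.006, 1.57, 0.006]
force: [1.0, 0.1, -0.9]
width: 0.052
```

Call:
arm_command(
  motion=[
    [0,0,-56.1,4.2,3.5,0,0],
    [0,45,0,0,0,0,0],
    [0,45,0,0,0,0,0],
    [0,0,0,0,0,0,0],
    [0,0,0,0,0,0,0],
  ],
)

```text
clock: 11.08
position: [0.5328, -0.0298, 0.3694]
ee_rot: [0.04, 1.569, -0.04]
force: [0.1, -0.2, 0.1]
width: 0.053
```

```bash
cat >> h.py <<'E'
def pre(j):
    st();h=HK[j];plan(pose([*off(h,HY,-.085,-.031),.37],HY))
    get_image("wrist")
    for t in ("stencil1","hook1"): print(t,[(np.array(r["point"]),round(float(r["p"]),2)) for r in pinpoint("wrist",t)])
E
python3 - <<'E'
from h import *
pre(2)
E
```

```text
11.075 [ 0.533 -0.03   0.369] 0.05321916313830188 [ 0.117 -0.164  0.053] yaw -2.9521060216396036
[-0.6, 0.4, -1.9, 0.1, 0.1, -0.0]
--
stencil1 [(array([ 0.534, -0.001,  0.187]), 0.71)]
hook1 [(array([0.621, 0.001, 0.191]), 0.77)]
```

Call:
arm_command(
  motion=[
    [0,0,0,25,0,0,0],
    [0,0,0,25,0,0,0],
    [0,0,0,25,0,0,0],
    [0,0,0,15,0,0,0],
    [0,0,0,0,0,0,0],
  ],
)

```text
clock: 11.85
position: [0.623, -0.0343, 0.3688]
ee_rot: [0.04, 1.569, -0.04]
force: [-0.9, 0.2, 0.2]
width: 0.053
```

Call:
arm_command(
  motion=[
    [0,3,0,0,0,0,0],
    [0,3,0,0,0,0,0],
    [0,0,0,0,0,0,0],
  ],
)

```text
clock: 12.22
position: [0.6217, -0.0345, 0.3625]
ee_rot: [0.041, 1.57, -0.04]
force: [-2.3, 0.3, 3.7]
width: 0.05
```

Same signature as the first; release and withdraw.

Call:
arm_command(
  motion=[
    [22,0,0,0,0,0,0],
    [22,0,0,0,0,0,0],
    [22,0,0,0,0,0,0],
    [22,-15,0,0,0,0,0],
    [22,-30,0,0,0,0,0],
  ],
)

```text
clock: 12.85
position: [0.6219, -0.0344, 0.4073]
ee_rot: [0.04, 1.572, -0.041]
force: [0.5, 0.2, 0.0]
width: 0.243
```

Run:
```python
from h import *
st();p=arm.observe()["position"]
get_image("wrist");print([(np.array(r["point"]),round(float(r["p"]),2)) for r in pinpoint("wrist","stencil1")])
g=off(ST[1],RY,0.001,-.031);plan(pose([p[0],p[1],.44],HY),pose([*g,.44],RY),pose([*g,.298],RY));print();nxt(1,1)
```

```text
12.85 [ 0.622 -0.034  0.407] 0.24290792086916535 [0.474 0.209 0.   ] yaw -2.960857993357224
[(array([ 0.627, -0.005,  0.181]), 0.87)]
[-29.0, 0.7, -1.0, 0.1, 0.3, -0.0]
--
[0.0, 44.5, -26.0, -3.0, 0.0, -0.0]
[0.0, 45.8, -23.6, -3.0, 0.0, -0.0]
[0.0, 46.9, -21.2, -3.0, 0.0, -0.0]
[0.0, 48.0, -18.7, -3.0, 0.0, -0.0]
[0.0, 48.9, -16.2, -3.0, 0.0, -0.0]
[0.0, 49.7, -13.6, -3.0, 0.0, -0.0]
[0.0, 50.3, -10.9, -3.0, 0.0, -0.0]
--
[47.3, 0.0, -0.0, -0.0, 0.0, -0.0]
[47.4, 0.0, -0.1, -0.0, 0.0, -0.0]
[47.3, 0.0, -0.0, -0.0, 0.0, -0.0]
--

[-53.3, 0.0, 0.0, 0.0, 0.0, 0.0]
[-53.4, 0.0, 0.0, 0.0, 0.0, 0.0]
[-53.3, 0.0, 0.0, 0.0, 0.0, 0.0]
--
[0.0, -54.4, -8.6, 2.6, 0.0, 0.0]
[0.0, -54.8, -6.2, 2.6, 0.0, 0.0]
[0.0, -54.9, -3.6, 2.6, 0.0, 0.0]
[0.0, -55.1, -1.2, 2.6, 0.0, 0.0]
[0.0, -55.1, 1.3, 2.6, 0.0, 0.0]
[0.0, -55.0, 3.9, 2.6, 0.0, 0.0]
[0.0, -54.7, 6.3, 2.6, 0.0, 0.0]
[0.0, -54.4, 8.8, 2.6, 0.0, 0.0]
--
[45.0, -0.0, -0.0, 0.1, 0.0, 0.0]
[45.0, -0.0, -0.0, 0.1, 0.0, 0.0]
--
[0.0, -0.1, 45.5, 0.0, 0.0, 0.0]
[0.0, -0.1, 45.5, 0.0, 0.0, 0.0]
--
```

Call:
arm_command(
  motion=[
    [30,-29,0,0,0,0,0],
    [36,0,44.5,-26,-3,0,0],
    [36,0,45.8,-23.6,-3,0,0],
    [36,0,46.9,-21.2,-3,0,0],
    [36,0,48,-18.7,-3,0,0],
  ],
)

```text
clock: 13.58
position: [0.5266, 0.1499, 0.4364]
ee_rot: [-0.125, 1.566, 0.125]
force: [-0.3, 0.6, 0.7]
width: 0.393
```

Call:
arm_command(
  motion=[
    [36,0,48.9,-16.2,-3,0,0],
    [36,0,49.7,-13.6,-3,0,0],
    [36,0,50.3,-10.9,-3,0,0],
    [36,42,0,0,0,0,0],
    [36,0,0,0,0,0,0],
  ],
)

```text
clock: 14.2
position: [0.4555, 0.2857, 0.3922]
ee_rot: [-0.25, 1.561, 0.246]
force: [-0.1, -0.6, 1.2]
width: 0.393
```

Run:
```python
from h import *
get_image("wrist");st();top_edges();g=off(ST[1],RY,0.001,-.031);plan(pose([*g,.298],RY))
```

```text
14.25 [0.457 0.285 0.394] 0.3941878683348375 [ 0.143  0.346 -0.922] yaw 17.995477649870562
(0.398, 0.2975) 1853 n-off 0.002030845251988052 l -0.05289885536262909 0.04719659215684994 slope 0.360301516319195
(0.4465, 0.3155) 1305 n-off 0.0012266969316247493 l -0.05210128376024984 0.04827839934051311 slope 0.5161669832393175
[48.4, 0.6, 0.1, -0.0, 0.0, 0.0]
[48.5, 0.6, 0.1, -0.0, 0.0, 0.0]
--
```

Call:
arm_command(
  motion=[
    [36,48.4,-0.5,0,0,0,0],
    [36,48.4,0,0,0,0,0],
    [36,0,0,0,0,0,0],
    [0,0,0,0,0,0,0],
    [0,0,0,0,0,0,0],
  ],
)

```text
clock: 14.92
position: [0.4578, 0.2857, 0.2995]
ee_rot: [-0.245, 1.553, 0.248]
force: [0.1, 0.3, -0.2]
width: 0.223
```

Call:
arm_command(
  motion=[
    [0,0,0,0,0,0,0],
    [0,0,0,0,0,0,0],
    [0,-50,0,0,0,0,0],
    [0,-50,0,0,0,0,0],
    [0,-60,0,0,0,0,0],
  ],
)

```text
clock: 15.55
position: [0.4563, 0.2851, 0.4584]
ee_rot: [-0.248, 1.558, 0.247]
force: [0.8, 0.6, -1.1]
width: 0.053
```

Call:
arm_command(
  motion=[
    [0,0,-54.4,-8.6,2.6,0,0],
    [0,0,-54.8,-6.2,2.6,0,0],
    [0,0,-54.9,-3.6,2.6,0,0],
    [0,0,-55.1,-1.2,2.6,0,0],
    [0,0,-55.1,1.3,2.6,0,0],
  ],
)

```text
clock: 16.18
position: [0.4998, 0.0115, 0.4575]
ee_rot: [-0.068, 1.569, 0.069]
force: [1.0, 0.2, -0.3]
width: 0.055
```

Call:
arm_command(
  motion=[
    [0,0,-55,3.9,2.6,0,0],
    [0,0,-54.7,6.3,2.6,0,0],
    [0,0,-54.4,8.8,2.6,0,0],
    [0,45,0,0,0,0,0],
    [0,45,0,0,0,0,0],
  ],
)

```text
clock: 16.8
position: [0.5259, -0.1508, 0.3665]
ee_rot: [0.039, 1.569, -0.039]
force: [0.4, 0.8, -0.3]
width: 0.055
```

Call:
arm_command(
  motion=[
    [0,0,0,0,0,0,0],
    [0,0,0,0,0,0,0],
  ],
)

```text
clock: 17.05
position: [0.5265, -0.1502, 0.3687]
ee_rot: [0.038, 1.569, -0.038]
force: [0.1, -0.0, 0.3]
width: 0.058
```

Run:
```python
from h import *
pre(1)
```

```text
17.05 [ 0.526 -0.15   0.369] 0.05752942915375983 [ 0.142 -0.046  0.314] yaw -2.756163861811333
[-1.3, 0.7, -1.5, 0.3, 0.1, 0.0]
--
stencil1 [(array([ 0.528, -0.118,  0.189]), 0.79)]
hook1 [(array([ 0.618, -0.123,  0.189]), 0.84)]
```

Call:
arm_command(
  motion=[
    [0,0,0,25,0,0,0],
    [0,0,0,25,0,0,0],
    [0,0,0,25,0,0,0],
    [0,0,0,15,0,0,0],
    [0,0,0,0,0,0,0],
  ],
)

```text
clock: 17.82
position: [0.6167, -0.154, 0.368]
ee_rot: [0.037, 1.569, -0.037]
force: [-1.5, -0.4, 0.3]
width: 0.052
```

Call:
arm_command(
  motion=[
    [0,3,0,0,0,0,0],
    [0,3,0,0,0,0,0],
    [0,0,0,0,0,0,0],
  ],
)

```text
clock: 18.2
position: [0.6153, -0.1544, 0.3617]
ee_rot: [0.038, 1.57, -0.038]
force: [-2.3, -0.4, 3.7]
width: 0.054
```

Call:
arm_command(
  motion=[
    [22,0,0,0,0,0,0],
    [22,0,0,0,0,0,0],
    [22,0,0,0,0,0,0],
    [22,-15,0,0,0,0,0],
    [22,-30,0,0,0,0,0],
  ],
)

```text
clock: 18.82
position: [0.6156, -0.1541, 0.4065]
ee_rot: [0.038, 1.572, -0.038]
force: [0.7, -0.5, 0.1]
width: 0.24
```

Run:
```python
from h import *
get_image("wrist");print([(np.array(r["point"]),round(float(r["p"]),2)) for r in pinpoint("wrist","stencil1")])
st();p=arm.observe()["position"]
g=off(ST[0],RY,0.001,-.031);plan(pose([p[0],p[1],.44],HY),pose([*g,.44],RY),pose([*g,.298],RY));print();nxt(0,0)
```

```text
[(array([ 0.617, -0.123,  0.185]), 0.76)]
18.925 [ 0.617 -0.155  0.41 ] 0.24339142562208932 [ 0.098 -0.937  0.18 ] yaw -2.778035674550926
[-29.7, -0.0, 0.2, 0.3, 0.3, 0.1]
--
[0.0, 45.7, -25.6, -2.3, 0.0, -0.0]
[0.0, 46.8, -23.8, -2.3, 0.0, -0.0]
[0.1, 47.6, -21.8, -2.3, 0.0, -0.0]
[-0.0, 48.5, -20.0, -2.3, 0.0, -0.0]
[-0.0, 49.3, -17.9, -2.3, 0.0, -0.0]
[0.0, 49.9, -16.0, -2.3, 0.0, -0.0]
[0.0, 50.5, -14.0, -2.3, 0.0, -0.0]
[0.0, 51.1, -11.9, -2.3, 0.0, -0.0]
[0.1, 51.5, -9.9, -2.3, 0.0, -0.0]
--
[47.3, -0.0, -0.0, -0.1, 0.0, -0.0]
[47.3, -0.1, -0.0, -0.1, 0.0, -0.0]
[47.4, -0.0, -0.1, -0.1, 0.0, -0.0]
--

[-53.3, 0.0, 0.0, 0.0, 0.0, 0.0]
[-53.4, 0.0, 0.0, 0.0, 0.0, 0.0]
[-53.3, 0.0, 0.0, 0.0, 0.0, 0.0]
--
[0.0, -54.5, -6.0, 2.1, 0.0, 0.0]
[0.0, -54.6, -4.0, 2.1, 0.0, 0.0]
[0.0, -54.7, -1.9, 2.1, 0.0, 0.0]
[0.0, -54.8, -0.0, 2.1, 0.0, 0.0]
[0.0, -54.8, 2.0, 2.1, 0.0, 0.0]
[0.0, -54.6, 4.1, 2.1, 0.0, 0.0]
[0.0, -54.4, 6.0, 2.1, 0.0, 0.0]
[0.0, -54.2, 8.0, 2.1, 0.0, 0.0]
[0.0, -53.9, 10.0, 2.1, 0.0, 0.0]
[0.0, -53.4, 12.0, 2.1, 0.0, 0.0]
--
[45.0, -0.0, 0.0, 0.0, 0.0, 0.0]
[45.0, -0.0, 0.0, 0.0, 0.0, 0.0]
--
[0.0, -0.1, 45.5, 0.0, 0.0, 0.0]
[0.0, -0.1, 45.5, 0.0, 0.0, 0.0]
--
```

Call:
arm_command(
  motion=[
    [30,-29.7,0,0,0.3,0,0],
    [36,0,45.7,-25.6,-2.3,0,0],
    [36,0,46.8,-23.8,-2.3,0,0],
    [36,0,47.6,-21.8,-2.3,0,0],
    [36,0,48.5,-20,-2.3,0,0],
  ],
)

```text
clock: 19.55
position: [0.5224, 0.0352, 0.4363]
ee_rot: [-0.085, 1.568, 0.085]
force: [1.4, 0.9, 0.7]
width: 0.394
```

Call:
arm_command(
  motion=[
    [36,0,49.3,-17.9,-2.3,0,0],
    [36,0,49.9,-16,-2.3,0,0],
    [36,0,50.5,-14,-2.3,0,0],
    [36,0,51.1,-11.9,-2.3,0,0],
    [36,0,51.5,-9.9,-2.3,0,0],
  ],
)

```text
clock: 20.18
position: [0.4067, 0.2704, 0.4365]
ee_rot: [-0.242, 1.556, 0.243]
force: [-0.5, 0.3, 0.4]
width: 0.389
```

Call:
arm_command(
  motion=[
    [36,42,0,0,0,0,0],
    [36,0,0,0,0,0,0],
    [36,0,0,0,0,0,0],
  ],
)

```text
clock: 20.55
position: [0.4083, 0.2685, 0.395]
ee_rot: [-0.24, 1.557, 0.24]
force: [-0.0, 0.0, -0.8]
width: 0.389
```

Run:
```python
from h import *
st();top_edges();g=off(ST[0],RY,0.001,-.031);plan(pose([*g,.298],RY))
```

```text
20.55 [0.408 0.269 0.395] 0.3886726663091816 [-0.044  0.002 -0.783] yaw 17.53707037652804
(0.398, 0.2975) 1323 n-off 0.00034929984568444426 l -0.052433716834351524 0.047203899838528955 slope 0.10028853902010469
[48.7, -0.2, -0.1, -0.2, 0.0, -0.0]
[48.6, -0.1, -0.1, -0.2, 0.0, -0.0]
--
```

Call:
arm_command(
  motion=[
    [36,48.7,-1.5,0,-0.4,0,0],
    [36,48.6,0,0,0,0,0],
    [36,0,0,0,0,0,0],
    [0,0,0,0,0,0,0],
    [0,0,0,0,0,0,0],
  ],
)

```text
clock: 21.22
position: [0.4089, 0.2681, 0.2987]
ee_rot: [-0.245, 1.554, 0.249]
force: [-0.5, 0.6, 0.6]
width: 0.222
```

Call:
arm_command(
  motion=[
    [0,0,0,0,0,0,0],
    [0,0,0,0,0,0,0],
    [0,-50,0,0,0,0,0],
    [0,-50,0,0,0,0,0],
    [0,-60,0,0,0,0,0],
  ],
)

```text
clock: 21.85
position: [0.4076, 0.2674, 0.4579]
ee_rot: [-0.248, 1.558, 0.246]
force: [0.8, 1.0, -1.4]
width: 0.055
```

Call:
arm_command(
  motion=[
    [0,0,-54.5,-6,2.1,0,0],
    [0,0,-54.6,-4,2.1,0,0],
    [0,0,-54.7,-1.9,2.1,0,0],
    [0,0,-54.8,0,2.1,0,0],
    [0,0,-54.8,2,2.1,0,0],
  ],
)

```text
clock: 22.48
position: [0.4638, -0.0023, 0.4569]
ee_rot: [-0.102, 1.568, 0.103]
force: [1.9, -0.2, -0.6]
width: 0.053
```

Call:
arm_command(
  motion=[
    [0,0,-54.6,4.1,2.1,0,0],
    [0,0,-54.4,6,2.1,0,0],
    [0,0,-54.2,8,2.1,0,0],
    [0,0,-53.9,10,2.1,0,0],
    [0,0,-53.4,12,2.1,0,0],
  ],
)

```text
clock: 23.1
position: [0.52, -0.27, 0.4566]
ee_rot: [0.041, 1.57, -0.04]
force: [0.5, 0.6, 0.3]
width: 0.053
```

Call:
arm_command(
  motion=[
    [0,45,0,0,0,0,0],
    [0,45,0,0,0,0,0],
    [0,0,0,0,0,0,0],
    [0,0,0,0,0,0,0],
  ],
)

```text
clock: 23.6
position: [0.5202, -0.2689, 0.3682]
ee_rot: [0.04, 1.569, -0.041]
force: [-0.2, 0.0, -0.1]
width: 0.051
```

Run:
```python
from h import *
pre(0)
```

```text
23.6 [ 0.52  -0.269  0.368] 0.05063189559812497 [-0.187  0.028 -0.061] yaw -2.956210064222662
[-1.8, 0.4, -1.2, 0.1, 0.1, 0.0]
--
stencil1 [(array([ 0.523, -0.239,  0.187]), 0.62)]
hook1 [(array([ 0.443, -0.31 , -0.002]), 0.63), (array([ 0.607, -0.237,  0.189]), 0.59)]
```

Call:
arm_command(
  motion=[
    [0,-1,0,25,0,0,0],
    [0,0,0,25,0,0,0],
    [0,0,0,25,0,0,0],
    [0,0,0,15,0,0,0],
    [0,0,0,0,0,0,0],
  ],
)

```text
clock: 24.38
position: [0.6106, -0.2728, 0.3684]
ee_rot: [0.039, 1.569, -0.04]
force: [-0.8, -0.3, -0.9]
width: 0.053
```

Call:
arm_command(
  motion=[
    [0,3,0,0,0,0,0],
    [0,3,0,0,0,0,0],
    [0,0,0,0,0,0,0],
  ],
)

```text
clock: 24.75
position: [0.6092, -0.2733, 0.3616]
ee_rot: [0.041, 1.57, -0.041]
force: [-0.2, -0.8, -0.7]
width: 0.053
```

Call:
arm_command(
  motion=[
    [0,1.5,0,0,0,0,0],
    [0,0,0,0,0,0,0],
  ],
)

```text
clock: 25.0
position: [0.6093, -0.2734, 0.361]
ee_rot: [0.041, 1.57, -0.04]
force: [-3.0, 0.7, 8.1]
width: 0.054
```

Run:
```python
from h import *
im=get_image("scene");st();c=im["frame"][240:400,230:390];cv2.imwrite("pics/s5.png",cv2.resize(c[:,:,::-1],None,fx=3.5,fy=3.5,interpolation=cv2.INTER_CUBIC))
```

```text
25.05 [ 0.609 -0.273  0.361] 0.05376317674282703 [-2.509  1.089  7.251] yaw -2.9662504977171165
```

View pics/s5.png

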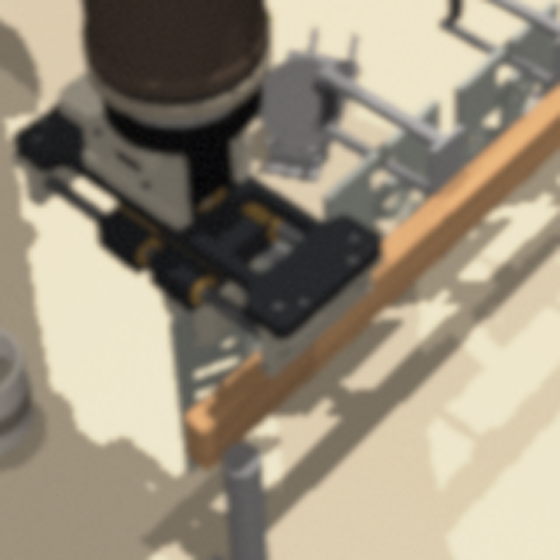

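Call:
arm_command(
  motion=[
    [22,0,0,0,0,0,0],
    [22,0,0,0,0,0,0],
    [22,0,0,0,0,0,0],
    [22,-15,0,0,0,0,0],
    [22,-30,0,0,0,0,0],
  ],
)

```text
clock: 25.68
position: [0.6095, -0.2729, 0.4053]
ee_rot: [0.041, 1.572, -0.04]
force: [0.6, -0.3, 0.1]
width: 0.24
```

Call:
arm_command(
  motion=[
    [30,-50,0,0,0,0,0],
    [60,-30,0,-50,0,0,0],
    [85,0,0,-50,0,0,0],
    [85,0,0,-50,0,0,0],
    [85,0,0,-50,0,0,0],
  ],
)

```text
clock: 26.3
position: [0.4082, -0.2633, 0.4858]
ee_rot: [0.041, 1.569, -0.041]
force: [1.0, -0.4, 0.7]
width: 0.709
```

Run:
```python
from h import *
st()
for c in ("top","scene"):
    im=get_image(c);save(im,c+"6.png")
    for t in ("lid1","pot1","stencil1"): print(c,t,[(np.array(r["point"]),round(float(r["p"]),2)) for r in pinpoint(c,t)])
```

```text
26.3 [ 0.408 -0.263  0.486] 0.7092590312703712 [ 1.018 -0.419  0.713] yaw -2.989962266403314
top lid1 [(array([0.444, 0.002, 0.049]), 0.9)]
top pot1 [(array([ 0.445, -0.308,  0.003]), 0.8), (array([ 0.435, -0.126,  0.003]), 0.75)]
top stencil1 [(array([ 0.621, -0.003,  0.186]), 0.87), (array([0.626, 0.112, 0.188]), 0.86), (array([ 0.618, -0.129,  0.183]), 0.75), (array([ 0.613, -0.246,  0.184]), 0.7), (array([0.412, 0.529, 0.106]), 0.66), (array([0.274, 0.297, 0.108]), 0.61), (array([ 0.436,  0.034, -0.001]), 0.48), (array([0.626, 0.115, 0.189]), 0.31)]
scene lid1 [(array([0.448, 0.001, 0.046]), 0.94)]
scene pot1 [(array([0.436, 0.032, 0.003]), 0.71), (array([ 0.435, -0.124,  0.001]), 0.69), (array([ 0.443, -0.307,  0.002]), 0.57), (array([ 0.475,  0.327, -0.003]), 0.15)]
scene stencil1 [(array([ 0.616, -0.123,  0.18 ]), 0.86), (array([ 0.62 , -0.009,  0.178]), 0.84), (array([ 0.614, -0.243,  0.182]), 0.78), (array([0.412, 0.528, 0.108]), 0.63)]
```

View pics/top6.png

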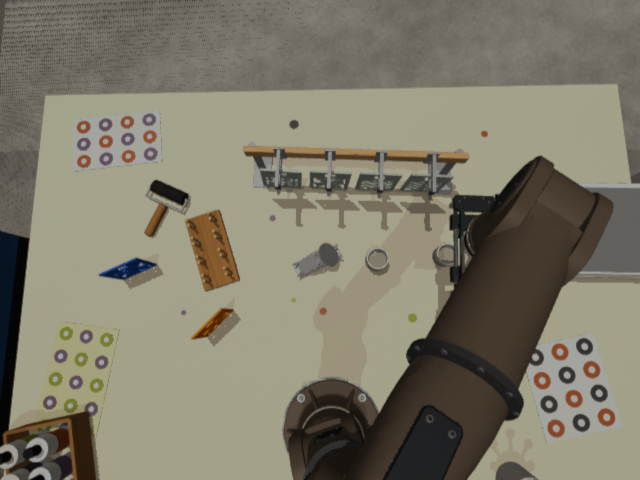

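View pics/scene6.png

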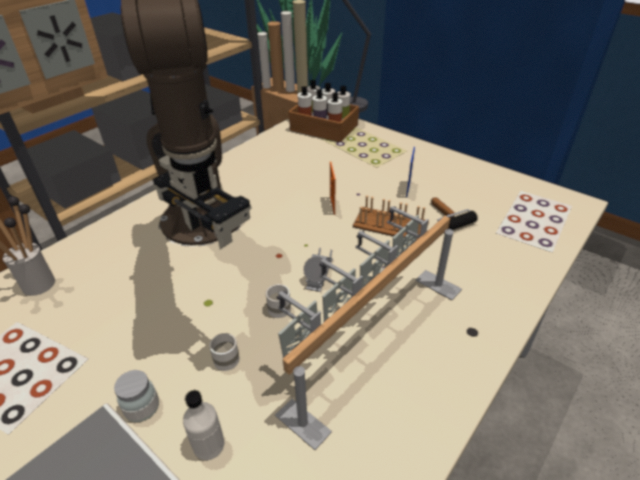

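```bash
cat >> h.py <<'E'
def grasp(g,yaw,tilt=0):
    _,r=pose([0,0,0],yaw,tilt);return np.array(g)-.159*r.apply([1,0,0]),r
E
python3 - <<'E'
from h import *
t=grasp([.443,-.308,.125],55,-45);print(t[0]);st()
plan(t,deg=9)
E
```

```text
[ 0.351 -0.244  0.237]
26.7 [ 0.411 -0.263  0.485] 0.9230377089049487 [-0.209 -0.124 -0.315] yaw -2.908551419412498
[27.5, 1.8, -6.8, -6.1, -2.5, -4.6]
[27.0, 4.8, -7.6, -6.1, -2.5, -4.6]
[26.1, 7.7, -8.1, -6.1, -2.5, -4.6]
[25.0, 10.7, -8.3, -6.1, -2.5, -4.6]
[23.7, 13.5, -8.0, -6.1, -2.5, -4.6]
[22.1, 16.1, -7.4, -6.1, -2.5, -4.6]
[20.4, 18.7, -6.5, -6.1, -2.5, -4.6]
[18.6, 20.8, -5.3, -6.1, -2.5, -4.6]
[16.7, 22.7, -3.7, -6.1, -2.5, -4.6]
--
```

Call:
arm_command(
  motion=[
    [85,27.5,1.8,-6.8,-6.1,-2.5,-4.6],
    [85,27,4.8,-7.6,-6.1,-2.5,-4.6],
    [85,26.1,7.7,-8.1,-6.1,-2.5,-4.6],
    [85,25,10.7,-8.3,-6.1,-2.5,-4.6],
    [85,23.7,13.5,-8,-6.1,-2.5,-4.6],
  ],
)

```text
clock: 27.32
position: [0.3771, -0.2519, 0.3467]
ee_rot: [-0.681, 1.306, 0.059]
force: [0.5, -0.9, 0.2]
width: 0.925
```

Call:
arm_command(
  motion=[
    [85,22.1,16.1,-7.4,-6.1,-2.5,-4.6],
    [85,20.4,18.7,-6.5,-6.1,-2.5,-4.6],
    [85,18.6,20.8,-5.3,-6.1,-2.5,-4.6],
    [85,16.7,22.7,-3.7,-6.1,-2.5,-4.6],
    [85,0,0,0,0,0,0],
  ],
)

```text
clock: 27.95
position: [0.3527, -0.256, 0.299]
ee_rot: [-0.888, 1.299, 0.077]
force: [0.2, -0.8, 0.7]
width: 0.922
```

Run:
```python
from h import *
get_image("wrist");s=arm.observe();st();print(s["joints"],R.from_rotvec(s["ee_rot"]).as_matrix(),s["force"])
plan(grasp([.443,-.308,.125],55,-45))
```

```text
28.0 [ 0.353 -0.256  0.299] 0.9237195774714443 [ 0.57   0.331 -0.425] yaw 37.10577058388523
[-0.121  0.192  0.592  2.412  1.076  0.161  0.048] [[ 0.315 -0.515  0.798]
 [-0.418  0.679  0.603]
 [-0.852 -0.523 -0.001]] [ 0.57   0.331 -0.425]
[15.6, 13.9, 2.0, -4.7, -3.7, -4.5]
[14.7, 15.0, 2.3, -4.7, -3.7, -4.5]
[13.5, 15.9, 2.6, -4.7, -3.7, -4.5]
--
```

Run:
```python
from h import *
p,r=grasp([.443,-.308,.125],55,-45)
s=arm.observe();p=s["position"]
t=grasp([.446,.0015,.15],23.3)
plan((p+[0,0,.05],R.from_rotvec(s["ee_rot"])),t,deg=9.5)
import itertools
qs=[[-1.439,0.435,0.025,1.574,-0.012,1.134,-0.075],list(s["joints"])]
Rs=[R.from_rotvec([-1.036,1.312,1.034]),R.from_rotvec(s["ee_rot"])]
res=[]
for sg in itertools.product([1,-1],repeat=7):
    # R_i = F_i * E ; E const; base offset const yaw B: R=Rz(B)*F*E
    F=[R.from_euler("ZYZYZYZ",np.array(sg)*q) for q in qs]
    for B in (0,np.pi/2,np.pi,-np.pi/2):
        E=[(R.from_euler("z",B)*f).inv()*r for f,r in zip(F,Rs)]
        res.append(((E[0].inv()*E[1]).magnitude(),sg,B,E[0].as_matrix().round(2).tolist()))
res.sort(key=lambda x:x[0]);[print(x) for x in res[:6]]
```

```text
[-42.6, -26.2, -0.1, 0.0, 0.0, 0.0]
--
[-8.8, 29.6, 45.9, 2.7, 0.7, 6.3]
[-5.9, 32.6, 44.4, 2.7, 0.7, 6.3]
[-2.7, 35.1, 42.8, 2.7, 0.7, 6.3]
[0.7, 37.1, 41.0, 2.7, 0.7, 6.3]
[4.4, 38.8, 39.3, 2.7, 0.7, 6.3]
--Traceback (most recent call last):
  File "<stdin>", line 12, in <module>
  File "scipy/spatial/transform/_rotation.pyx", line 1413, in scipy.spatial.transform._rotation.Rotation.from_euler
ValueError: Expected axis specification to be a non-empty string of upto 3 characters, got ZYZYZYZ
```

Call:
arm_command(
  motion=[
    [85,-42.6,-26.2,0,0,0,0],
    [85,-8.8,29.6,45.9,2.7,0.7,6.3],
    [85,-5.9,32.6,44.4,2.7,0.7,6.3],
    [85,-2.7,35.1,42.8,2.7,0.7,6.3],
    [85,0.7,37.1,41,2.7,0.7,6.3],
  ],
)

```text
clock: 28.62
position: [0.4294, -0.0485, 0.3095]
ee_rot: [-0.428, 1.5, 0.276]
force: [1.7, -0.9, -0.4]
width: 0.922
```

Call:
arm_command(
  motion=[
    [85,4.4,38.8,39.3,2.7,0.7,6.3],
    [85,0,0,0,0,0,0],
  ],
)

```text
clock: 28.88
position: [0.4491, 0.0046, 0.3009]
ee_rot: [-0.316, 1.54, 0.328]
force: [0.4, -1.1, -0.2]
width: 0.929
```

Run:
```python
from h import *
import itertools
from scipy.optimize import least_squares
im=get_image("wrist");save(im,"w7.png")
print([(np.array(r["point"]),round(float(r["p"]),2)) for r in pinpoint("wrist","lid1")])
s=arm.observe();st();print(list(s["joints"].round(4)),list(s["position"].round(4)),list(s["ee_rot"].round(4)))
qs=[[-1.439,0.435,0.025,1.574,-0.012,1.134,-0.075],[-0.121,0.192,0.592,2.412,1.076,0.161,0.048],list(s["joints"])]
ps=[[.145,.608,.404],[.353,-.256,.299],s["position"]]
r2=R.from_matrix([[0.315,-0.515,0.798],[-0.418,0.679,0.603],[-0.852,-0.523,-0.001]])
Rs=[R.from_rotvec([-1.036,1.312,1.034]),r2,R.from_rotvec(s["ee_rot"])]
def chain(q,sg):
    f=R.identity()
    for a,v,g in zip("zyzyzyz",q,sg): f=f*R.from_euler(a,v*g)
    return f
res=[]
for sg in itertools.product([1,-1],repeat=7):
    for B in (0,):
        E=[(chain(q,sg)).inv()*r for q,r in zip(qs,Rs)]
        res.append(((E[0].inv()*E[1]).magnitude()+(E[0].inv()*E[2]).magnitude(),sg,E[0].as_matrix().round(2).tolist()))
res.sort(key=lambda x:x[0]);[print(x) for x in res[:5]]
```

```text
[(array([0.45 , 0.001, 0.041]), 0.74)]
28.975 [0.448 0.001 0.301] 0.9233395744158344 [-0.635 -0.011  0.308] yaw 23.341075275133033
[np.float64(-0.1362), np.float64(0.2788), np.float64(0.0192), np.float64(2.1195), np.float64(-0.0126), np.float64(0.738), np.float64(0.299)] [np.float64(0.4475), np.float64(0.001), np.float64(0.301)] [np.float64(-0.3171), np.float64(1.5414), np.float64(0.3215)]
(0.0013333297460053585, (-1, 1, -1, 1, -1, 1, -1), [[0.0, 0.0, -1.0], [-0.0, 1.0, 0.0], [1.0, 0.0, 0.0]])
(0.9942907250262211, (-1, 1, -1, 1, -1, 1, 1), [[0.0, -0.15, -0.99], [-0.0, 0.99, -0.15], [1.0, 0.0, 0.0]])
(1.019969808604468, (-1, 1, 1, -1, 1, -1, -1), [[-0.76, -0.02, -0.65], [0.04, 1.0, -0.07], [0.65, -0.08, -0.76]])
(1.0329951297111648, (-1, -1, 1, -1, 1, -1, -1), [[0.0, -0.06, -1.0], [-0.0, 1.0, -0.06], [1.0, 0.0, 0.0]])
(1.0696105766398052, (-1, -1, -1, 1, -1, 1, -1), [[0.76, 0.04, -0.65], [-0.08, 1.0, -0.04], [0.64, 0.08, 0.76]])
```

Run:
```python
from h import *
im=get_image("wrist");P=cloud(im)
o=np.array([np.cos(np.radians(-66.7)),np.sin(np.radians(-66.7)),1])/2**.5
j=np.array([np.cos(np.radians(23.3)),np.sin(np.radians(23.3)),0]);k=np.cross(o,j)
q=P[(np.linalg.norm(P-[.447,.0015,.048],axis=-1)<.05)&(P[...,2]>.015)]
h=(q-[.447,.0015,.0475])@o
m=q[(abs(h-.004)<.006)]
print(len(q),len(m),np.histogram(h,bins=12))
if len(m)>50:
    c=m.mean(0);w,V=np.linalg.eigh(np.cov((m-c).T));print("normal",V[:,0],"out yaw",np.degrees(np.arctan2(V[1,0],V[0,0])),"tilt",np.degrees(np.arccos(abs(V[2,0]))),"h",np.median((m-[.447,.0015,.0475])@o))
    a=(m-[.447,.0015,.0475])@j;b=(m-[.447,.0015,.0475])@k;print("j ext",np.percentile(a,[.5,99.5]),"k ext",np.percentile(b,[.5,99.5]),k)
plan(grasp([.4475,.0005,.13],23.3,23),grasp([.4475,.0005,.049],23.3,23),deg=8)
```

```text
7902 4614 (array([ 137,  298,  371,  372,  525,  829,  664,    1,  560, 3962,   87,
         96]), array([-0.033, -0.029, -0.025, -0.022, -0.018, -0.014, -0.01 , -0.006,
       -0.002,  0.002,  0.006,  0.009,  0.013]))
normal [-0.27   0.625 -0.732] out yaw 113.35913835691473 tilt 42.94414136141606 h 0.002620395146277185
j ext [-0.031  0.031] k ext [-0.031  0.034] [-0.28   0.649  0.707]
[8.3, -20.6, 0.1, 0.0, 0.1, 7.7]
[5.4, -21.6, 0.1, 0.0, 0.1, 7.7]
[2.4, -22.1, 0.2, 0.0, 0.1, 7.7]
--
[37.3, -15.9, -0.0, 0.0, 0.0, -0.1]
[37.2, -15.8, -0.1, 0.0, 0.0, -0.1]
--
```

View pics/w7.png

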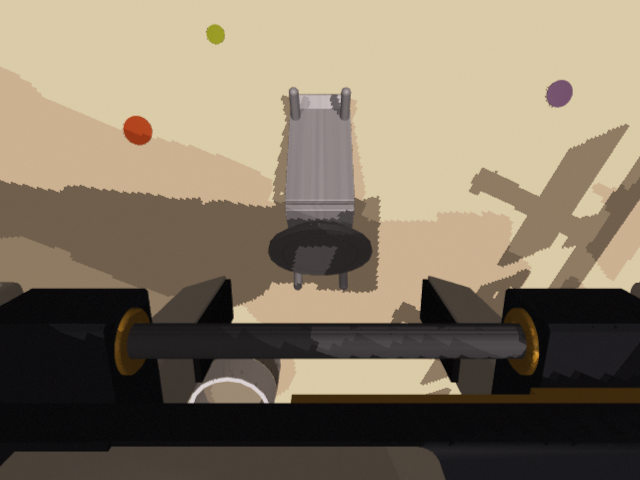

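Call:
arm_command(
  motion=[
    [85,8.3,-19,0.1,0,0.1,7.7],
    [85,5.4,-20,0.1,0,0.1,7.7],
    [85,2.4,-21,0.2,0,0,7.7],
    [85,0,0,0,0,0,0],
    [85,0,0,0,0,0,0],
  ],
)

```text
clock: 29.65
position: [0.4698, -0.0526, 0.2773]
ee_rot: [-0.005, 1.604, 0.63]
force: [0.6, 0.5, -0.9]
width: 0.928
```

Run:
```python
from h import *
s=arm.observe();st();print(s["joints"],np.degrees(np.arccos(-R.from_rotvec(s["ee_rot"]).as_matrix()[2,0])))
plan(grasp([.4466,.002,.049],23.3,23),deg=8)
```

```text
29.65 [ 0.47  -0.053  0.277] 0.9275390673938818 [ 0.553  0.538 -0.89 ] yaw 23.244617347769914
[ 0.202  0.433 -0.088  1.996 -0.38   0.955  0.783] 22.90013641788755
[37.2, -17.2, 0.1, -0.0, 0.1, 0.1]
[37.2, -17.3, 0.1, -0.0, 0.1, 0.1]
--
```

Call:
arm_command(
  motion=[
    [85,37.2,-17.2,0,0,0,0],
    [85,37.2,-17.3,0,0,0,0],
    [85,0,0,0,0,0,0],
    [85,0,0,0,0,0,0],
  ],
)

```text
clock: 30.15
position: [0.4716, -0.0544, 0.1965]
ee_rot: [-0.006, 1.604, 0.632]
force: [-1.2, -0.3, -0.4]
width: 0.925
```

Call:
arm_command(
  motion=[
    [0,0,0,0,0,0,0],
    [0,0,0,0,0,0,0],
    [0,0,0,0,0,0,0],
    [0,0,0,0,0,0,0],
    [0,0,0,0,0,0,0],
  ],
  newtons=30,
)

```text
clock: 30.78
position: [0.4719, -0.0553, 0.1959]
ee_rot: [-0.004, 1.603, 0.631]
force: [-0.5, 0.8, 7.6]
width: 0.702
```

Run:
```python
from h import *
s=arm.observe();st();r=R.from_rotvec(s["ee_rot"]);print("grasp pt",s["position"]+.159*r.apply([1,0,0]),s["width"]*92,s["ft_torque"])
```

```text
30.775 [ 0.472 -0.055  0.196] 0.7021186023334278 [-0.51   0.794  7.635] yaw 23.25061216913224
grasp pt [0.448 0.002 0.05 ] 64.59491141467537 [ 0.023 -0.007  0.046]
```

Call:
arm_command(
  motion=[
    [0,-18,8,0,0,0,0],
    [0,-37,17,0,0,0,0],
    [0,-37,17,0,0,0,0],
    [0,-28,12,0,0,0,0],
    [0,0,0,0,0,0,0],
  ],
)

```text
clock: 31.4
position: [0.4706, -0.0529, 0.3288]
ee_rot: [-0.005, 1.601, 0.63]
force: [0.8, 0.0, -1.0]
width: 0.7
```

Run:
```python
from h import *
st()
im=get_image("wrist");save(im,"w8.png")
for c in ("wrist","scene","top"):
    if c!="wrist": P=cloud(get_image(c))
    print(c,[(np.array(r["point"]),round(float(r["p"]),2)) for r in pinpoint(c,"pot1")],[(np.array(r["point"]),round(float(r["p"]),2)) for r in pinpoint(c,"lid1")])
    if c=="top":
      for x,y in [(.433,-.126),(.4435,-.308)]:
        q=P[(np.hypot(P[...,0]-x,P[...,1]-y)<.045)&(P[...,2]>.05)&(P[...,2]<.07)]
        if len(q): print("pot",(q.max(0)+q.min(0))/2,np.ptp(q,axis=0),len(q))
plan(grasp([.443,-.308,.17],55,-22),deg=9)
```

```text
31.4 [ 0.471 -0.053  0.329] 0.6995324369056567 [ 0.843  0.047 -0.997] yaw 23.257018025338056
wrist [] [(array([0.451, 0.002, 0.178]), 0.88)]
scene [(array([ 0.445, -0.308,  0.001]), 0.72), (array([ 0.438, -0.124, -0.002]), 0.62)] [(array([0.442, 0.005, 0.179]), 0.78)]
top [(array([ 0.433, -0.127,  0.001]), 0.64)] [(array([0.444, 0.003, 0.176]), 0.7)]
pot [ 0.436 -0.108  0.058] [0.049 0.02  0.011] 21
pot [ 0.446 -0.322  0.057] [0.048 0.031 0.014] 56
[-8.6, -23.2, -22.4, -4.7, 0.0, -6.3]
[-6.0, -22.2, -24.3, -4.7, 0.0, -6.3]
[-3.7, -20.5, -26.0, -4.7, 0.0, -6.3]
[-1.6, -18.7, -27.7, -4.7, 0.0, -6.3]
[0.4, -16.4, -29.0, -4.7, 0.0, -6.3]
[2.1, -13.9, -30.4, -4.7, 0.0, -6.3]
[3.4, -11.0, -31.3, -4.7, 0.0, -6.3]
--
```

View pics/w8.png

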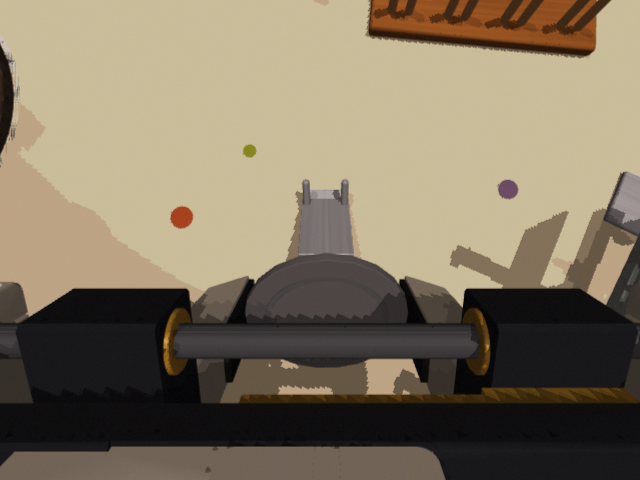

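Call:
arm_command(
  motion=[
    [0,-8.6,-23.2,-22.4,-4.7,0,-6.3],
    [0,-6,-22.2,-24.3,-4.7,0,-6.3],
    [0,-3.7,-20.5,-26,-4.7,0,-6.3],
    [0,-1.6,-18.7,-27.7,-4.7,0,-6.3],
    [0,0.4,-16.4,-29,-4.7,0,-6.3],
  ],
)

```text
clock: 32.48
position: [0.4156, -0.2115, 0.3204]
ee_rot: [-0.727, 1.362, 0.511]
force: [-0.5, -0.8, -0.7]
width: 0.704
```

Call:
arm_command(
  motion=[
    [0,2.1,-13.9,-30.4,-4.7,0,-6.3],
    [0,3.4,-11,-31.3,-4.7,0,-6.3],
    [0,0,0,0,0,0,0],
    [0,0,0,0,0,0,0],
  ],
)

```text
clock: 32.98
position: [0.3945, -0.2734, 0.3178]
ee_rot: [-0.992, 1.234, 0.452]
force: [0.9, 1.4, -0.7]
width: 0.7
```

```bash
cat >> h.py <<'E'
def lid_pose():
    im=get_image("wrist");s=arm.observe();r=R.from_rotvec(s["ee_rot"]);P=cloud(im)
    g=s["position"]+.159*r.apply([1,0,0]);q=(P-g)@r.as_matrix()  # tool axes about the grasp point
    m=(abs(q[...,2])<.030)&(abs(q[...,1])<.036)&(abs(q[...,0])<.022)&(im["range_z"]>0)
    t=q[m]
    for _ in range(4):
        A=np.c_[t[:,1:],np.ones(len(t))];c=np.linalg.lstsq(A,t[:,0],rcond=None)[0];e=t[:,0]-A@c;k=abs(e)<max(.002,2*np.median(abs(e)));t=t[k]
    n=-np.array([1,-c[0],-c[1]]);n/=np.linalg.norm(n);nw=r.apply(n)
    print("grasp",g,"n tool",n,"n world",nw,"tilt deg",np.degrees(np.arccos(nw[2])),"pts",len(t),"y ext",np.percentile(t[:,1],[1,99]),"z",np.percentile(t[:,2],[1,99]),"x0",c[2])
E
python3 - <<'E'
from h import *
st();s=arm.observe();print(s["joints"]);lid_pose()
for c in ("wrist","scene","top"):
    if c!="wrist":get_image(c)
    print(c,[(np.array(r["point"]),round(float(r["p"]),2)) for r in pinpoint(c,"pot1")],[(np.array(r["point"]),round(float(r["p"]),2)) for r in pinpoint(c,"lid1")])
E
```

```text
32.975 [ 0.394 -0.273  0.318] 0.6997551297403781 [ 0.858  1.417 -0.665] yaw 55.28459618138976
[0.452 0.217 0.029 2.203 0.112 0.337 1.344]
grasp [ 0.445 -0.307  0.171] n tool [-0.93  -0.367  0.006] n world [-0.011  0.008  1.   ] tilt deg 0.814572544664673 pts 9043 y ext [-0.028  0.03 ] z [-0.029  0.029] x0 -0.0007922993678401131
wrist [(array([ 0.443, -0.31 , -0.001]), 0.74)] [(array([ 0.448, -0.31 ,  0.163]), 0.84)]
scene [(array([ 0.442, -0.309,  0.001]), 0.73), (array([ 0.434, -0.126,  0.   ]), 0.58)] [(array([ 0.444, -0.309,  0.168]), 0.55), (array([ 0.392, -0.495,  0.002]), 0.34)]
top [(array([ 0.432, -0.127,  0.003]), 0.77), (array([ 0.446, -0.307, -0.   ]), 0.41)] [(array([ 0.446, -0.309,  0.169]), 0.43)]
```

Call:
arm_command(
  motion=[
    [0,30,11,-1.5,0,0,0],
    [0,30,11,0,0,0,0],
    [0,28.5,11,0,0,0,0],
    [0,0,0,0,0,0,0],
    [0,0,0,0,0,0,0],
  ],
)

```text
clock: 34.05
position: [0.3948, -0.278, 0.2427]
ee_rot: [-0.996, 1.246, 0.449]
force: [-0.1, -0.9, -0.6]
width: 0.7
```

Run:
```python
from h import *
from scipy.optimize import least_squares
st();lid_pose()
for c in ("scene","top"):
    im=get_image(c);P=cloud(im)
    d=np.hypot(P[...,0]-.444,P[...,1]+.308)
    for n,z0,z1,rr in (("lid",.074,.084,.033),("pot",.02,.056,.029)):
        q=P[(d<.045)&(P[...,2]>z0)&(P[...,2]<z1)]
        print(c,n,len(q),end=" ")
        if len(q)>15:
            if n=="lid": print("bbox",q[:,:2].min(0),q[:,:2].max(0))
            else:
                f=least_squares(lambda v:np.hypot(q[:,0]-v[0],q[:,1]-v[1])-rr,[.444,-.308],loss="soft_l1",f_scale=.001);print(f.x)
    f=im["frame"][300:400,170:280] if c=="scene" else None
    if f is not None: cv2.imwrite("pics/s9.png",cv2.resize(f[:,:,::-1],None,fx=5,fy=5,interpolation=cv2.INTER_CUBIC))
```

```text
34.05 [ 0.395 -0.278  0.243] 0.6997490248034524 [-0.117 -0.851 -0.562] yaw 55.10843807069072
grasp [ 0.444 -0.313  0.096] n tool [-0.93  -0.367  0.005] n world [-0.003  0.016  1.   ] tilt deg 0.9326201445253348 pts 9050 y ext [-0.028  0.03 ] z [-0.029  0.029] x0 -0.0007772228949631005
scene lid 7 scene pot 426 [ 0.444 -0.311]
top lid 0 top pot 6
```

View pics/s9.png

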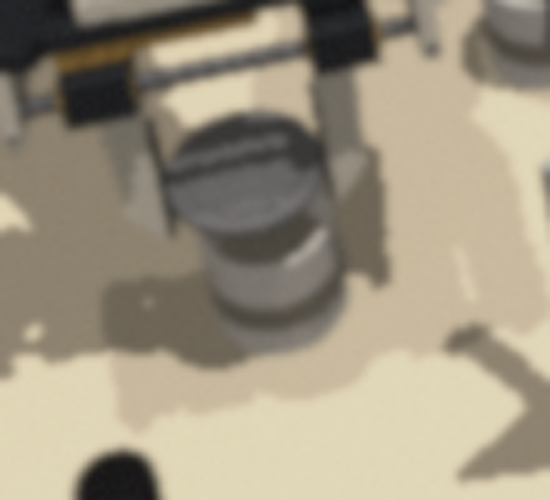

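Run:
```python
from h import *
st();s=arm.observe();print(s["joints"],s["dq"])
plan(grasp([.444,-.308,.076],55,-22))
plan(grasp([.444,-.308,.11],90,-22))
plan(grasp([.444,-.308,.11],23,-22))
```

```text
34.2 [ 0.395 -0.278  0.243] 0.7016345324509917 [0.253 0.207 0.831] yaw 55.108358379338675
[ 0.485  0.361 -0.005  2.268  0.413  0.14   1.045] [ 0.001  0.002 -0.001  0.003  0.022 -0.    -0.02 ]
[17.2, 9.3, 3.7, 0.2, -0.3, 0.2]
--
[-2.5, -3.4, -7.7, -8.0, -3.4, 0.0]
[-3.0, -2.2, -7.9, -8.0, -3.4, 0.0]
[-3.4, -1.2, -8.0, -8.0, -3.4, 0.0]
[-3.9, -0.0, -7.8, -8.0, -3.4, 0.0]
--
[-2.7, -3.0, 8.7, 7.5, 2.9, 0.1]
[-3.3, -1.9, 9.0, 7.5, 2.9, 0.1]
[-3.6, -0.7, 8.9, 7.5, 2.9, 0.1]
[-4.1, 0.5, 8.7, 7.5, 2.9, 0.1]
--
```

Run:
```python
from h import *
plan(grasp([.444,-.3085,.115],102,-22),grasp([.444,-.3085,.076],102,-22),deg=8)
```

```text
[-1.9, -3.8, -6.8, -7.2, -3.0, 0.0]
[-2.3, -3.0, -7.1, -7.2, -3.0, 0.0]
[-2.6, -2.1, -7.2, -7.2, -3.0, 0.0]
[-3.0, -1.2, -7.4, -7.2, -3.0, 0.0]
[-3.4, -0.2, -7.2, -7.2, -3.0, 0.0]
[-3.8, 0.7, -7.0, -7.2, -3.0, 0.0]
--
[36.1, 14.6, -0.1, -0.1, 0.0, 0.1]
--
```

Call:
arm_command(
  motion=[
    [0,-20,-8,0,0,0,0],
    [0,-1.9,-3.8,-6.8,-7.2,-3,0],
    [0,-2.3,-3,-7.1,-7.2,-3,0],
    [0,-2.6,-2.1,-7.2,-7.2,-3,0],
    [0,-3,-1.2,-7.4,-7.2,-3,0],
  ],
)

```text
clock: 34.83
position: [0.3884, -0.3065, 0.2775]
ee_rot: [-1.333, 0.959, 0.874]
force: [0.3, -0.9, -1.4]
width: 0.701
```

Call:
arm_command(
  motion=[
    [0,-3.4,-0.2,-7.2,-7.2,-3,0],
    [0,-3.8,0.7,-7,-7.2,-3,0],
    [0,20,8,0,0,0,0],
    [0,0,0,0,0,0,0],
    [0,0,0,0,0,0,0],
  ],
)

```text
clock: 35.45
position: [0.3859, -0.3202, 0.2623]
ee_rot: [-1.481, 0.789, 1.079]
force: [0.1, 1.1, 0.5]
width: 0.702
```

Run:
```python
from h import *
lid_pose();st();s=arm.observe();print(s["joints"])
plan(grasp([.444,-.3085,.076],102,-22),deg=8)
```

```text
grasp [ 0.444 -0.308  0.115] n tool [-0.93  -0.367  0.005] n world [-0.009  0.003  1.   ] tilt deg 0.5458686460126735 pts 9055 y ext [-0.028  0.03 ] z [-0.029  0.029] x0 -0.0006994326867378144
35.5 [ 0.386 -0.32   0.262] 0.7038949455195128 [ 0.173  0.827 -0.721] yaw 101.89438440403197
[ 1.367  0.543 -0.885  2.086  0.319  0.435  2.121]
[36.0, 14.9, -0.7, -0.1, 0.0, 0.0]
--
```

Call:
arm_command(
  motion=[
    [0,18,7.5,-0.5,0,0,0],
    [0,18,7.5,0,0,0,0],
    [0,0,0,0,0,0,0],
    [0,0,0,0,0,0,0],
    [0,0,0,0,0,0,0],
  ],
)

```text
clock: 36.12
position: [0.3856, -0.3211, 0.2235]
ee_rot: [-1.482, 0.789, 1.077]
force: [0.6, -0.4, 0.1]
width: 0.701
```

Run:
```python
from h import *
from scipy.optimize import least_squares
lid_pose();st()
im=get_image("scene");P=cloud(im);d=np.hypot(P[...,0]-.444,P[...,1]+.308)
q=P[(d<.045)&(P[...,2]>.015)&(P[...,2]<.055)]
f=least_squares(lambda v:np.hypot(q[:,0]-v[0],q[:,1]-v[1])-.029,[.444,-.308],loss="soft_l1",f_scale=.001);print("pot",len(q),f.x)
f=im["frame"][305:385,180:270];cv2.imwrite("pics/s10.png",cv2.resize(f[:,:,::-1],None,fx=7,fy=7,interpolation=cv2.INTER_CUBIC))
for t in ("pot1","lid1"): print(t,[(np.array(r["point"]),round(float(r["p"]),2)) for r in pinpoint("scene",t)])
```

```text
grasp [ 0.444 -0.309  0.076] n tool [-0.943 -0.331  0.005] n world [-0.047 -0.005  0.999] tilt deg 2.7022036234112234 pts 8536 y ext [-0.    0.03] z [-0.029  0.029] x0 -0.0012816679904068015
36.175 [ 0.385 -0.321  0.223] 0.7014799068558011 [ 0.324 -0.559 -1.188] yaw 101.8481370645006
pot 298 [ 0.443 -0.31 ]
pot1 [(array([ 0.442, -0.308,  0.001]), 0.72), (array([ 0.434, -0.125,  0.001]), 0.69), (array([ 0.475,  0.325, -0.003]), 0.59)]
lid1 [(array([ 0.441, -0.308,  0.074]), 0.6)]
```

View pics/s10.png

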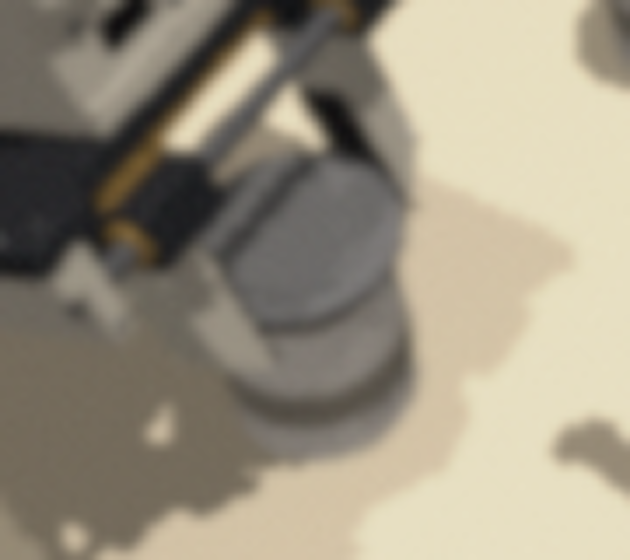

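Call:
arm_command(
  motion=[
    [0,3.7,1.5,0,0,0,0],
    [0,3.7,1.5,0,0,0,0],
    [0,0,0,0,0,0,0],
    [0,0,0,0,0,0,0],
  ],
)

```text
clock: 36.83
position: [0.3852, -0.3209, 0.2146]
ee_rot: [-1.48, 0.789, 1.079]
force: [0.2, -0.1, -0.7]
width: 0.705
```

Call:
arm_command(
  motion=[
    [0,2.4,0.9,0,0,0,0],
    [0,2.4,0.9,0,0,0,0],
    [0,0,0,0,0,0,0],
    [0,0,0,0,0,0,0],
  ],
)

```text
clock: 37.33
position: [0.386, -0.3213, 0.2106]
ee_rot: [-1.483, 0.789, 1.076]
force: [-5.2, -0.8, 15.0]
width: 0.702
```

Run:
```python
from h import *
lid_pose();st();print(arm.observe()["ft_torque"])
```

```text
grasp [ 0.445 -0.309  0.063] n tool [-0.952 -0.305 -0.015] n world [-0.071 -0.03   0.997] tilt deg 4.433633680057201 pts 8051 y ext [0.   0.03] z [-0.029  0.029] x0 -0.0026503081568713524
37.375 [ 0.386 -0.321  0.211] 0.7016551266885814 [-4.706  0.282 15.269] yaw 101.83768518962363
[-0.016  0.203  0.034]
```

Call:
arm_command(
  motion=[
    [0,-1,-0.4,0,0,0,0],
    [76,0,0,0,0,0,0],
    [84,0,0,0,0,0,0],
    [84,0,0,0,0,0,0],
    [84,0,0,0,0,0,0],
  ],
)

```text
clock: 38.0
position: [0.3853, -0.3209, 0.2105]
ee_rot: [-1.48, 0.789, 1.079]
force: [0.6, -0.6, 0.9]
width: 0.91
```

Call:
arm_command(
  motion=[
    [84,-15,0,0,0,0,0],
    [84,-30,0,0,0,0,0],
    [84,-50,0,0,0,0,0],
    [84,-40,0,0,0,0,0],
    [84,0,0,0,0,0,0],
  ],
)

```text
clock: 38.62
position: [0.3354, -0.3327, 0.3378]
ee_rot: [-1.482, 0.792, 1.074]
force: [-1.4, -1.2, -0.1]
width: 0.913
```

Run:
```python
from h import *
st()
im=get_image("wrist");P=cloud(im)
d=np.hypot(P[...,0]-.444,P[...,1]+.308)
q=P[(d<.045)&(P[...,2]>.055)&(P[...,2]<.08)]
if len(q)>50:
    A=np.c_[q[:,:2]-q[:,:2].mean(0),np.ones(len(q))];c=np.linalg.lstsq(A,q[:,2],rcond=None)[0];print("lid top plane",c,"centre",(q.min(0)+q.max(0))/2,np.ptp(q,axis=0))
for c in ("wrist","scene","top"):
    if c!="wrist": get_image(c)
    for t in ("lid1","pot1","stencil1","bottle","jar","roller"): 
        print(c,t,[(np.array(r["point"]),round(float(r["p"]),2)) for r in pinpoint(c,t)][:6])
im=get_image("scene");f=im["frame"][170:430,180:480];cv2.imwrite("pics/s11.png",cv2.resize(f[:,:,::-1],None,fx=2.3,fy=2.3,interpolation=cv2.INTER_CUBIC))
```

```text
38.625 [ 0.335 -0.333  0.338] 0.9129815591830753 [-1.408 -1.183 -0.15 ] yaw 101.68816398536966
lid top plane [0.009 0.003 0.063] centre [ 0.443 -0.307  0.062] [0.066 0.065 0.007]
wrist lid1 [(array([ 0.445, -0.311,  0.054]), 0.79)]
wrist pot1 [(array([ 0.437, -0.128,  0.003]), 0.62), (array([ 0.444, -0.309, -0.   ]), 0.6)]
wrist stencil1 []
wrist bottle [(array([ 0.566, -0.466, -0.001]), 0.77), (array([ 0.446, -0.307,  0.057]), 0.47), (array([ 0.433, -0.125,  0.001]), 0.28)]
wrist jar [(array([ 0.39 , -0.498, -0.   ]), 0.88), (array([ 0.445, -0.311,  0.003]), 0.41)]
wrist roller []
scene lid1 [(array([ 0.442, -0.31 ,  0.062]), 0.96), (array([ 0.615, -0.122,  0.181]), 0.61)]
scene pot1 [(array([ 0.433, -0.125, -0.001]), 0.75), (array([ 0.445, -0.307,  0.001]), 0.72)]
scene stencil1 [(array([ 0.614, -0.244,  0.184]), 0.97), (array([ 0.621, -0.002,  0.181]), 0.86), (array([0.414, 0.526, 0.107]), 0.7), (array([0.272, 0.298, 0.107]), 0.64), (array([ 0.616, -0.123,  0.182]), 0.59)]
scene bottle [(array([ 0.563, -0.465,  0.001]), 0.68)]
scene jar [(array([ 0.392, -0.493,  0.001]), 0.78), (array([ 0.436, -0.126, -0.003]), 0.28)]
scene roller [(array([0.635, 0.448, 0.002]), 0.84)]
top lid1 [(array([ 0.445, -0.307,  0.063]), 0.56), (array([ 0.619, -0.129,  0.182]), 0.16)]
top pot1 [(array([ 0.433, -0.127,  0.001]), 0.97), (array([ 0.616, -0.129,  0.19 ]), 0.61), (array([ 0.445, -0.306,  0.001]), 0.43)]
top stencil1 [(array([ 0.617, -0.127,  0.184]), 0.95), (array([0.628, 0.114, 0.189]), 0.84), (array([0.272, 0.296, 0.105]), 0.84), (array([0.413, 0.524, 0.104]), 0.82), (array([ 0.611, -0.246,  0.185]), 0.63), (array([ 0.62 , -0.   ,  0.186]), 0.58)]
top bottle [(array([ 0.567, -0.459,  0.   ]), 0.75), (array([ 0.616, -0.126,  0.182]), 0.53)]
top jar []
top roller [(array([ 0.604, -0.243,  0.188]), 0.71), (array([ 0.633,  0.449, -0.003]), 0.7)]
```

View pics/s11.png

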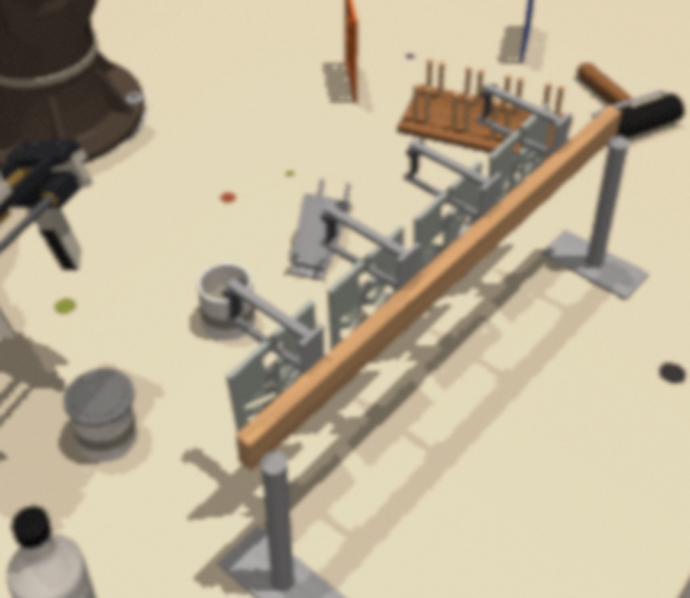

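Run:
```python
from h import *
print(arm.sign_off())
```

```text
the job is handed in; nothing more can be done
None
```

I hung all four grey stencils, one to each peg, and closed the pot near (0.444, -0.308) with the one lid on the stand. I then backed the gripper well clear and handed the job in at about 39 s of the 210 s allowed. No verdict was reported.

- **Stencils:** In the last scene picture and the networks' readings, each stencil sits on its own peg, inside the bracket and in front of the rail. Origins read about 0 to 9 mm in from the hook points and 0 to 12 mm below the peg axis. I judged the gates shut by eye; I did not measure their angles.
- **Lid:** It stopped against the rim at the expected height. After release its top measured level to about 0.01 rad and it was centred to about 2 mm. The height readings (flange top 63 mm, lid origin 54 to 63 mm) scatter by more than the 2.5 mm tolerance, so the seating rests mostly on the contact and the level top.
- **Bystanders:** The bottle, roller and jar still read where they started, within measuring error. The blue and orange look-alikes and the other pot were not touched.
- **What went wrong on the way:** With the tool leaning forward, joint 6 reached its limit over the pot, so I swung the lean sideways before lowering the lid.

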